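# Glue-up of a laminated toy-car blank in a ratchet clamp

## Task

Lay the two loose wooden strips in the clamp's tray, standing upright in one neat tight row behind the pale strip already at the end stop: the dark strip next to it, the other pale strip last. Let go of them, then pump the orange trigger towards the black handle, moving the jaw by the trigger only, until the jaw presses on the row and the rim of its dark sleeve stands within the green band of the plunger; never go on into the red band, which crushes the wood. Finish while still holding the trigger pulled so that the row stays gripped, and leave the glue bottle, mallet and toy car alone.

Things in the scene. Friction and masses are not known exactly. Their poses are not given: they have to be found in the camera images.
- clamp: fixed clamp on a plywood board 130 (x) by 360 (y) by 14 mm; origin at the centre of its underside, z up; the row runs along y, the stop at +y. Board top = tray floor, z 14 mm, with 5 mm lips at x = +-62.5 mm and a white lane 56 mm wide on its centre line for the row. Blue ratchet housing: 40 mm wide, y -170 to -90, top z 75 mm. Toothed 12 mm rod along y at z 36 mm sticks out behind it
- stop_face (a point): centre of the face of the wooden end stop (100 mm wide, 45 mm high), at x 0, y +150, z 34 mm of the clamp; the face looks to the clamp's -y. Strips tight against it in a row have their centres 15, 45 and 75 mm from it
- handle_top (a point): top centre of the upright black handle behind the trigger, at y -165, z 150 mm of the clamp; the handle is 30 mm (x) by 18 mm (y), rising from the housing
- strip_first_center (a point): centre of the pale wooden strip that already stands in the tray, 0 to 3 mm off the end stop; 56 mm (x) by 30 mm (y) by 40 mm high, 50 g; loose
- strip_dark_center (a point): centre of the loose dark-brown wooden strip on the bench: 56 mm (its x) by 30 mm (its y) by 40 mm high, 40 to 70 g; the centre is 20 mm up. It belongs in the row with its x along the clamp's x
- strip_last_center (a point): centre of the loose pale wooden strip on the bench, same size and mass as the dark one; it goes last, on the jaw's side
- jaw_face (a point): centre of the pressing face (towards +y of the clamp) of the black rubber jaw pad, 46 mm wide, 34 mm high, 14 mm thick, at z 36 mm. It starts 30 to 55 mm short of the end of the tight row and moves along the clamp's +y as the trigger is pumped
- push_rod (a joint): advance of the toothed rod, m, 0 to 0.095, growing towards the stop; the ratchet lets it back by at most one 6 mm tooth. In front it ends in a dark sleeve, 20 mm thick, that takes the jaw's plunger
- jaw (a joint): how far the jaw's sprung plunger is pushed into the dark sleeve, m: 0 free, 0.032 fully in; spring 600 N/m. From the sleeve's rim towards the pad the free plunger shows white (6 mm), green (16 mm), red (10 mm): the rim is in the green band at 0.006 to 0.022, in the red above
- trigger (a joint): orange trigger, rad: 0 upright at rest, 0.36 fully pulled to the handle (its top goes to the clamp's -y). Pivot along the clamp's x at y -114, z 60 mm. It drives the rod on by 56 mm per rad after 0 to 6 mm of idle travel; a full pull gains 12 to 18 mm (6 mm teeth). A spring returns it, and it must go right back before the next pull. About 10 to 15 N near the top holds it with the jaw pressed
- trigger_front (a point): point on the trigger's front face (clamp's +y side), 75 mm above its pivot. Bar 30 mm (x) by 12 mm thick, up to z 150 mm; at rest 36 mm free between it and the handle, 66 mm over both. Push it from the front with closed fingers held from above, or squeeze it with the handle
- glue_bottle: yellow closed bottle, 56 mm diameter, 150 mm high, origin at its foot; bystander
- mallet: mallet lying on the bench, about 240 mm long; bystander
- toy_car: wooden toy car, 100 by 54 by 54 mm, origin under its centre; bystander
Things that resemble listed ones, but are neither listed nor needed, are in the scene too. Leave any pink or turquoise look-alike of the part that bears strip_dark_center alone. What is shaped like the part that bears strip_last_center but pink is not meant.

How it is judged:
On the way:
1. the two strips stand in the row in order, let go, before the jaw presses (y of strip_first_center in the frame of clamp between 0.123 and 0.138 m and x of strip_first_center in the frame of clamp between -0.012 and 0.012 m and z of strip_first_center in the frame of clamp between 0.03 and 0.038 m and angle between each of strip_first_center, strip_dark_center, strip_last_center's own z axis and vertical below 0.1 rad and angle between the x axis of each of strip_first_center, strip_dark_center, strip_last_center and the x axis of clamp, either way round below 0.15 rad and y of strip_dark_center in the frame of clamp between 0.085 and 0.109 m and x of strip_dark_center in the frame of clamp between -0.012 and 0.012 m and z of strip_dark_center in the frame of clamp between 0.03 and 0.038 m and y of strip_last_center in the frame of clamp between 0.045 and 0.08 m and x of strip_last_center in the frame of clamp between -0.012 and 0.012 m and z of strip_last_center in the frame of clamp between 0.03 and 0.038 m and contact force between the fingers and strip_dark below 0.3 N and contact force between the fingers and strip_last below 0.3 N and value of joint jaw below 0.004 m), for 0.2 s.
At the end, for the whole second after the job is handed in: Pale, dark, pale strips upright in a tight row at the stop (5 mm along, 12 mm across, 0.15 rad), fingers off them; plunger 5 to 23.5 mm in, pressing the last strip; rod still; fingers holding the trigger pulled (over 0.03 rad, 1.5 N) (y of strip_first_center in the frame of clamp between 0.131 and 0.138 m and x of strip_first_center in the frame of clamp between -0.012 and 0.012 m and z of strip_first_center in the frame of clamp between 0.03 and 0.038 m and angle between each of strip_first_center, strip_dark_center, strip_last_center's own z axis and vertical below 0.1 rad and angle between the x axis of each of strip_first_center, strip_dark_center, strip_last_center and the x axis of clamp, either way round below 0.15 rad and y of strip_dark_center in the frame of clamp between 0.1 and 0.109 m and x of strip_dark_center in the frame of clamp between -0.012 and 0.012 m and z of strip_dark_center in the frame of clamp between 0.03 and 0.038 m and y of strip_last_center in the frame of clamp between 0.069 and 0.08 m and x of strip_last_center in the frame of clamp between -0.012 and 0.012 m and z of strip_last_center in the frame of clamp between 0.03 and 0.038 m and contact force between the fingers and strip_dark below 0.3 N and contact force between the fingers and strip_last below 0.3 N and value of joint jaw between 0.005 and 0.0235 m and contact force between jaw_c0 and strip_last above 2 N and contact force between the fingers and trigger_c0 above 1.5 N and value of joint trigger above 0.03 rad and velocity of joint push_rod between -0.005 and 0.005 m/s); the arm keeps its last pose, push and grip.
It fails at once if the plunger goes into the red band: the wood is crushed (value of joint jaw above 0.0245 m).
It fails at once if the robot pushes the jaw, plunger or rod by hand (contact force between any of the arm, the fingers and push_rod above 2 N).
It fails at once if the glue bottle is disturbed (distance of glue_bottle from where it was at the start of the episode above 0.03 m).
It fails at once if the mallet is disturbed (distance of mallet from where it was at the start of the episode above 0.03 m).
It fails at once if the toy car is disturbed (distance of toy_car from where it was at the start of the episode above 0.03 m).
It also fails if it takes over 72 s, if anything falls off the work surface, if the arm or the gripper's body presses on something with over 40 N, if the wrist force passes 120 N, or if a joint passes its speed limit or range.

## Robot

A 6-joint arm with a two-finger parallel gripper is mounted at the origin on the work surface. World frame = base frame: x ahead of the robot, y to its left, z up, the work surface at z = 0. Lengths are in m, angles in rad, forces in N, time in s.
With the tool pointing down it reaches from about 0.275 to 0.825 m from the base axis. Payload 5.2 kg.
Tool frame: the origin (TCP) lies at the very end of the fingers, on their centre line; the grasp point (between the pads) lies 19 mm behind it; z points along the fingers, y is the direction in which the jaws open and shut (so a half turn about z gives the same grasp; the last joint's range is limited). The gripper opens to 93 mm and grips with 3 to 60 N. Pads are 15 mm wide; open, the fingers measure 128 mm over their backs; the gripper's body (75 mm by 188 mm) begins 65 mm behind the grasp point.
Start: joints at [1.037, 0.259, 1.535, -0, 1.348, -0.203], TCP at [0.179, 0.52, 0.186] pointing down, gripper open.
Joint ranges: [-3.14, 3.14], [-0.91, 2.08], [0.19, 2.58], [-1.22, 4.36], [0.22, 2.71], [-3.12, 3.12]. Speed limits (rad/s): [2.57, 2.57, 3.14, 3.14, 3.14, 3.14].

## Interface

Orientations are given as a unit quaternion [x, y, z, w].
In Python, from cell import r, snapshot, camera_info gives the robot as it stands. The module is installed in compiled form; this text tells all that it offers.
- The arm moves only by the tool carry_out, never from a script. Its argument "steps" is a list of rows, each a list of 3 entries, a list of its own where there are three numbers: the shift along the world's x, y, z in m, then the turn about the world's z in rad, then the opening, from 0 (shut) to 1 (fully open). A call has exactly 5 rows; each row is the pose to reach, as a shift and turn from the pose commanded when the call began; what a row does not reach only later rows make up. A row lasts 1/10 s, in which the tool goes at most 50 mm and 8.59 degrees, less where a joint would pass 70% of its speed; a pose out of reach is approached as far as the arm can. A call with a gripper value outside its range is refused whole. The fingers move at their own pace and stop on an object; "grip_force" is the grip in N (left out, the last holds). Time passes only in rows, so rows that repeat a pose let the fingers close, or fill a call up. It gives the time, the measured TCP pose, the force and the opening at its end, in the units of the state.
- r.get_state(): the state, without advancing time (a new reading comes with each control period).
- snapshot(name): name is "side" or "top" or "wrist"; returns the picture (480x640x3 uint8, blue, green, red); there is no depth.
- camera_info(name): a dict with "K" (3x3 intrinsics, pixels), "pose" (4x4, takes a point from camera to world coordinates). Camera axes: x right, y down, z forward; pixel columns grow to the right and rows downward; lengths in m; the calibration is good to about 2 mm. A picture is of the moment at which its call begins: read the wrist's pose just before it. camera_info takes no time and is no camera call; for the wrist camera it gives the pose at the moment of the call.
- r.close_job(): hands the job in, once; it reports no verdict.
The state is a dict: "time": time; "q": joint angles; "qvel": joint speeds; "effort": joint torques, N m; "position": TCP position; "ee_rot": TCP orientation; "wrist_force": force on the tool from outside, world axes, zero at the start; "moment": the same for the moment, N m; "opening": finger opening in m.
Only numpy, scipy, OpenCV 4.12 (cv2) and the standard library are available. Lean on these libraries where they do the work, as an engineer would, in place of code of your own. Each camera call takes 0.05 s, during which the arm holds its last target.

## Working session

There is one attempt and no reset: what is moved stays moved. The work goes in short steps, Python scripts to look and compute and a tool call to move; the robot and the scene stay as the last step left them, time stands still between calls to the robot, and variables do not carry over. Pictures are saved under pics/ and viewed, and the job is handed in when it is done.

Besides the shell and the picture viewer there is one more tool, called after "Request:" as name(argument=value, ...) on one line, values as JSON. carry_out: Moves the arm, as the interface text tells. Its arguments: {"type":"object","properties":{"steps":{"type":"array","items":{"type":"array"}},"grip_force":{"type":"number"}},"required":["steps"]}

```bash
mkdir -p pics
python3 - <<'E'
from cell import r,snapshot,camera_info
import cv2,json
print(r.get_state())
for n in ("top","side","wrist"):
    i=camera_info(n); print(n,i["K"],i["pose"])
    cv2.imwrite(f"pics/{n}0.png",snapshot(n))
E
```

```text
{'time': 0.0, 'q': array([ 1.03719116e+00,  2.59315746e-01,  1.53607726e+00, -3.01482563e-05,
        1.34802112e+00, -2.02803070e-01]), 'qvel': array([-0.00046982, -0.00010614,  0.0003226 , -0.00199833, -0.00163084,
        0.00024167]), 'effort': array([-2.01742128e-03, -4.37298167e+01, -2.84012192e+01,  7.17667630e-02,
        4.09201614e-02, -1.49277466e-04]), 'position': array([0.17831236, 0.51964281, 0.18513479]), 'ee_rot': array([ 1.64644550e-01,  9.86352545e-01, -8.54985974e-04, -3.14097824e-04]), 'wrist_force': array([-0.27543971,  0.8060699 ,  0.39245644]), 'moment': array([ 0.00831488, -0.04448206,  0.00545968]), 'opening': 0.09286253816490846}
top [[553.6131817    0.         322.12715809]
 [  0.         553.6131817  239.26462143]
 [  0.           0.           1.        ]] [[ 2.80343808e-02 -9.88585364e-01  1.48030579e-01  3.75372495e-01]
 [-9.99601846e-01 -2.81988070e-02  9.88248060e-04 -2.61712462e-02]
 [ 3.19731816e-03 -1.47999345e-01 -9.88982291e-01  1.27820787e+00]
 [ 0.00000000e+00  0.00000000e+00  0.00000000e+00  1.00000000e+00]]
side [[480.85651786   0.         320.30157836]
 [  0.         480.85651786 239.64216179]
 [  0.           0.           1.        ]] [[ 0.8645527  -0.36331583  0.34720345  0.13136339]
 [-0.50248175 -0.614246    0.60845208 -0.76922714]
 [-0.00779195 -0.70050229 -0.71360761  0.98233307]
 [ 0.          0.          0.          1.        ]]
wrist [[427.11815689   0.         316.93700114]
 [  0.         427.11815689 240.06781184]
 [  0.           0.           1.        ]] [[ 0.32573947  0.91409216  0.24151464  0.11024672]
 [ 0.94545791 -0.31445335 -0.08502018  0.54351785]
 [-0.00177119  0.25603635 -0.96666553  0.3847784 ]
 [ 0.          0.          0.          1.        ]]
```

View pics/top0.png

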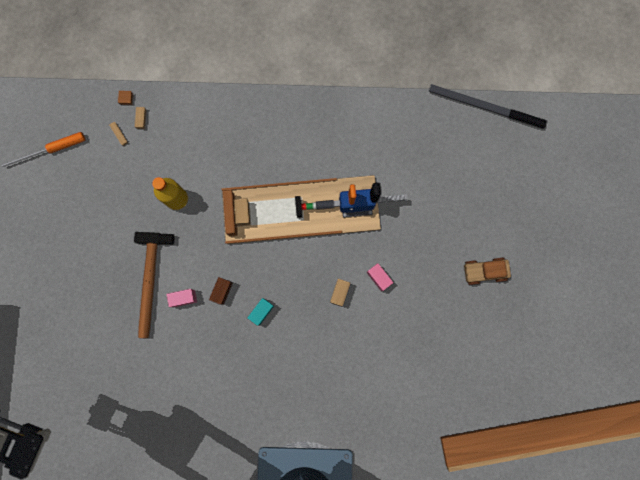

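View pics/side0.png

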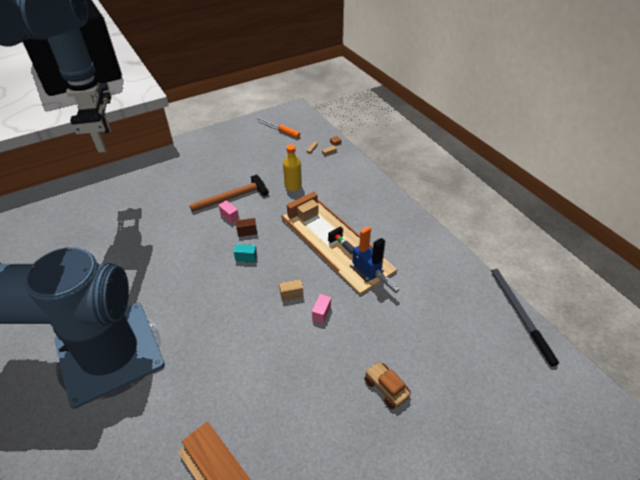

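View pics/wrist0.png

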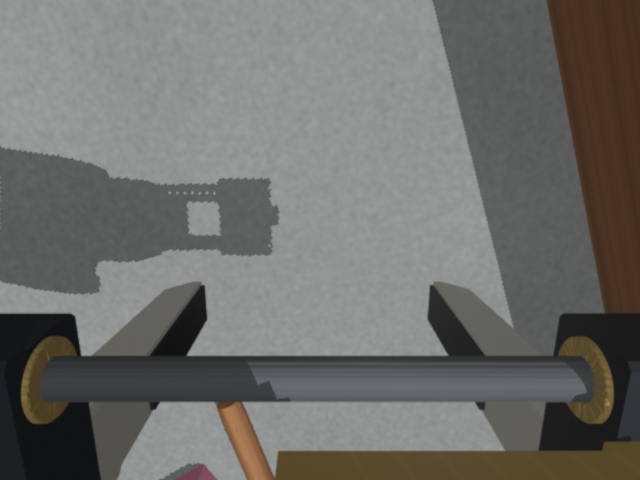

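Top view: the clamp spans about (222–380, 178–243) with its stop on the left. The dark strip is at (221,291), the loose pale strip at (341,293), and the standing pale one at (242,211). Next I'll measure them.

```bash
cat > h.py <<'E'
import numpy as np,cv2
from cell import r,snapshot,camera_info
def ray(info,uv,z):
    K=info["K"];P=info["pose"]
    d=P[:3,:3]@np.linalg.solve(K,np.array([uv[0],uv[1],1.0])); o=P[:3,3]
    return o+d*(z-o[2])/d[2]
def proj(info,p):
    P=info["pose"]; c=P[:3,:3].T@(np.asarray(p)-P[:3,3]); u=info["K"]@c; return u[:2]/u[2]
E
python3 - <<'E'
from h import *
im=cv2.imread("pics/top0.png")
c=im[160:340,120:420]
cv2.imwrite("pics/topc.png",cv2.resize(im[165:255,210:420],None,fx=3.8,fy=3.8,interpolation=cv2.INTER_CUBIC))
cv2.imwrite("pics/topd.png",cv2.resize(im[255:335,160:400],None,fx=3.3,fy=3.3,interpolation=cv2.INTER_CUBIC))
E
```

```text
(no output)
```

View pics/topc.png

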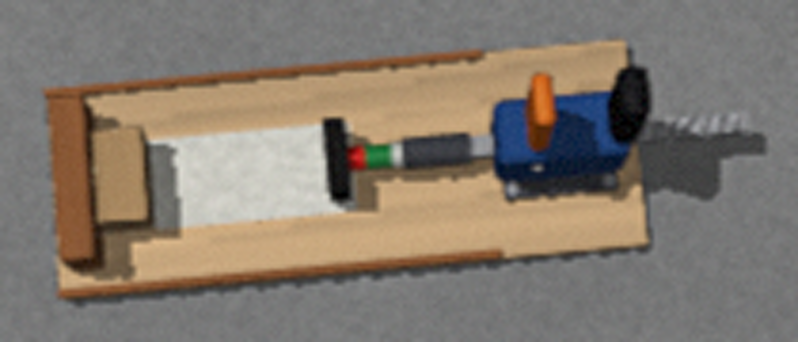

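View pics/topd.png

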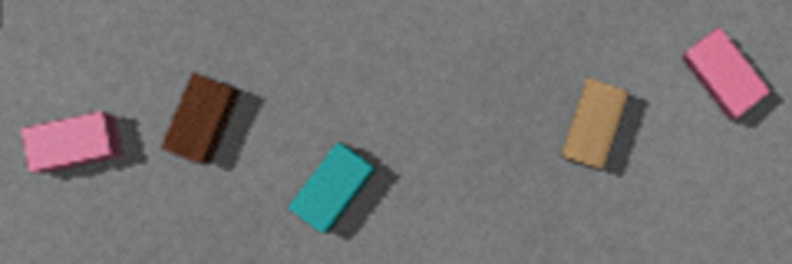

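Run:
```python
from h import *
T=camera_info("top")
c=lambda x,y:((x+.5)/3.8+210-.5,(y+.5)/3.8+165-.5)
d=lambda x,y:((x+.5)/3.3+160-.5,(y+.5)/3.3+255-.5)
for n,p,z in [("boardBL(+y,-x)",c(62,295),.014),("BR(-y,-x)",c(647,245),.014),("TR(-y,+x)",c(628,42),.014),
  ("stopTL",c(46,92),.059),("stopBLinner",c(94,262),.059),("stopTRinner",c(82,94),.059),
  ("padTL",c(323,119),.053),("padBL",c(333,200),.053),("padTR",c(341,117),.053),
  ("s1 TL",c(92,130),.054),("s1 TR",c(141,127),.054),("s1 BL",c(98,224),.054),("s1 BR",c(147,220),.054),
  ("trig top",c(541,77),.15),("handle top",c(630,75),.15),
  ("lipB",c(62,293),.019)]:
    print(n,ray(T,p,z).round(4))
im=cv2.imread("pics/top0.png"); hsv=cv2.cvtColor(im,cv2.COLOR_BGR2HSV)
for n,(x,y) in dict(dark=(221,291),pale=(341,293)).items():
    w=hsv[y-22:y+22,x-22:x+22]
    m=((w[...,1]>70)&((w[...,0]<25))).astype(np.uint8)
    if n=="dark": m2=m&(w[...,2]>40); print(m.sum(),m2.sum())
    k=max(cv2.findContours(m,0,1)[0],key=cv2.contourArea)
    rc=cv2.minAreaRect(k); b=cv2.boxPoints(rc)+[x-22,y-22]
    P=np.array([ray(T,q,.04) for q in b])
    print(n,rc,P.mean(0).round(4),[np.linalg.norm(P[i]-P[i-1]).round(4) for i in range(2)],[np.arctan2(*(P[i]-P[i-1])[1::-1]).round(3) for i in range(2)])
```

```text
boardBL(+y,-x) [0.5513 0.1966 0.014 ]
BR(-y,-x) [ 0.5922 -0.158   0.014 ]
TR(-y,+x) [ 0.7192 -0.1446  0.014 ]
stopTL [0.6664 0.2047 0.059 ]
stopBLinner [0.5651 0.171  0.059 ]
stopTRinner [0.6658 0.1833 0.059 ]
padTL [0.6561 0.0401 0.053 ]
padBL [0.6072 0.0324 0.053 ]
padTR [0.6576 0.0294 0.053 ]
s1 TL [0.6452 0.177  0.054 ]
s1 TR [0.6479 0.148  0.054 ]
s1 BL [0.5886 0.1706 0.054 ]
s1 BR [0.5919 0.1418 0.054 ]
trig top [ 0.661  -0.0843  0.15  ]
handle top [ 0.6635 -0.1333  0.15  ]
lipB [0.5518 0.1958 0.019 ]
375 331
dark ((21.417160034179688, 21.798818588256836), (15.384617805480957, 25.000003814697266), 22.61986541748047) [0.4382 0.1984 0.04  ] [np.float64(0.0345), np.float64(0.0551)] [np.float64(1.21), np.float64(-0.342)]
pale ((20.950000762939453, 21.149999618530273), (13.28156566619873, 24.981992721557617), 18.434947967529297) [ 0.4427 -0.068   0.04  ] [np.float64(0.0295), np.float64(0.0557)] [np.float64(1.279), np.float64(-0.297)]
```

Clamp estimate: centre (.6355,.0268), yaw .115. The jaw face is at local y of about .011, 49 mm short of the row. I'll hover over the dark strip first.

Request:
carry_out(steps=[[[0.04,-0.03,0.0],-0.15,0.8],[[0.07,-0.07,0.0],-0.3,0.8],[[0.1,-0.11,0.0],-0.45,0.8],[[0.13,-0.15,0.0],-0.6,0.8],[[0.16,-0.19,0.0],-0.75,0.8]])

```text
time: 0.65
position: [0.3392, 0.3285, 0.1858]
ee_rot: [0.517, 0.856, -0.0, -0.0]
wrist_force: [1.6, 0.2, -0.3]
opening: 0.0747
```

Request:
carry_out(steps=[[[0.03,-0.03,0.0],-0.15,0.8],[[0.055,-0.06,0.0],-0.3,0.8],[[0.08,-0.09,0.0],-0.45,0.8],[[0.1,-0.115,0.0],-0.6,0.8],[[0.1,-0.13,0.0],-0.75,0.8]])

```text
time: 1.15
position: [0.4409, 0.1979, 0.1856]
ee_rot: [0.795, 0.606, 0.0, 0.0]
wrist_force: [0.3, -0.2, -0.4]
opening: 0.0742
```

Run:
```python
from h import *
s=r.get_state();print(s["time"],s["position"],s["ee_rot"],s["q"])
i=camera_info("wrist");im=snapshot("wrist");cv2.imwrite("pics/w1.png",im);np.save("w1.npy",i["pose"])
```

```text
1.15 [0.44088264 0.19793869 0.1856086 ] [7.95488866e-01 6.05968053e-01 5.51536953e-05 4.24204771e-04] [ 1.91267568e-01  1.37815085e-01  1.68844230e+00 -7.35336688e-04
  1.31486004e+00  4.60285274e-01]
```

View pics/w1.png

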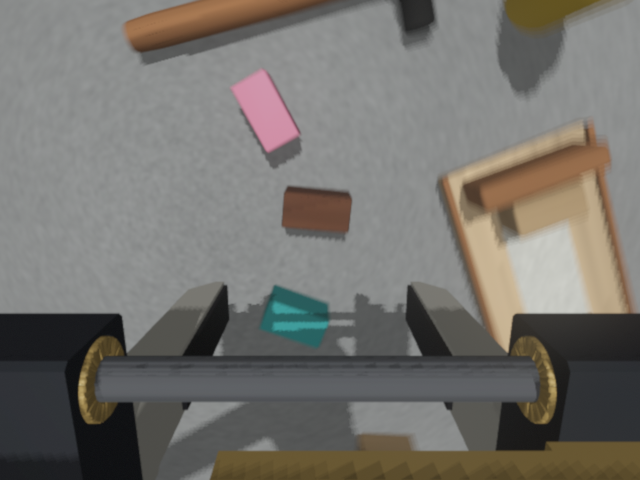

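```bash
cat >> h.py <<'E'
def top_face(im,info,m,z=.04):
    k=max(cv2.findContours(m.astype(np.uint8),0,1)[0],key=cv2.contourArea)
    rc=cv2.minAreaRect(k); b=cv2.boxPoints(rc)
    P=np.array([ray(info,q,z) for q in b])
    e=[P[1]-P[0],P[2]-P[1]]; 
    e.sort(key=lambda v:np.linalg.norm(v[:2]))
    a=np.arctan2(e[1][1],e[1][0])
    return b,P.mean(0),[np.linalg.norm(v) for v in e],(a+np.pi/2)%np.pi-np.pi/2
def toolyaw(s):
    from scipy.spatial.transform import Rotation as R
    y=R.from_quat(s["ee_rot"]).as_matrix()[:,1]; return np.arctan2(y[1],y[0])
E
python3 - <<'E'
from h import *
im=cv2.imread("pics/w1.png");i=camera_info("wrist")
print(im[183:242:3,317].tolist()); h=cv2.cvtColor(im,cv2.COLOR_BGR2HSV)
for t in (40,60,70):
    m=(h[...,1]>90)&(h[...,2]>t); m[:,:270]=0;m[:,365:]=0;m[:175]=0;m[250:]=0
    b,c,e,a=top_face(im,i,m); print(t,b.round(1).tolist(),c,e,a)
print(toolyaw(r.get_state()))
E
```

```text
[[143, 144, 142], [135, 136, 134], [76, 79, 87], [44, 52, 68], [52, 65, 92], [58, 72, 104], [56, 72, 103], [58, 74, 106], [58, 74, 107], [56, 72, 105], [55, 70, 102], [55, 71, 102], [55, 71, 102], [56, 72, 104], [58, 75, 107], [59, 73, 102], [79, 82, 87], [90, 90, 89], [106, 107, 105], [142, 143, 141]]
40 [[281.70001220703125, 225.8000030517578], [284.79998779296875, 188.3000030517578], [351.0, 193.8000030517578], [347.8999938964844, 231.3000030517578]] [0.43915139 0.20178285 0.04      ] [np.float64(0.03129664242812373), np.float64(0.05387788105088376)] -0.36092953915068415
60 [[281.70001220703125, 225.8000030517578], [284.79998779296875, 188.3000030517578], [351.0, 193.8000030517578], [347.8999938964844, 231.3000030517578]] [0.43915139 0.20178285 0.04      ] [np.float64(0.03129664242812373), np.float64(0.05387788105088376)] -0.36092953915068415
70 [[281.70001220703125, 225.8000030517578], [284.70001220703125, 189.5], [350.8999938964844, 195.0], [347.8999938964844, 231.3000030517578]] [0.43898473 0.20133944 0.04      ] [np.float64(0.030350719214619577), np.float64(0.05391576107754591)] -0.3609894426773492
-0.2763974586702185
```

The dark strip is seen at wrist pixel (317,210), which gives a centre of (.439,.201) and yaw −.355. Descending and gripping.

Request:
carry_out(steps=[[[-0.002,0.0035,-0.04],-0.08,0.8],[[-0.002,0.0035,-0.085],-0.08,0.8],[[-0.002,0.0035,-0.125],-0.08,0.8],[[-0.002,0.0035,-0.16],-0.08,0.8],[[-0.002,0.0035,-0.173],-0.08,0.8]])

```text
time: 1.7
position: [0.4333, 0.2035, 0.0095]
ee_rot: [0.816, 0.578, -0.003, -0.001]
wrist_force: [0.2, 0.5, -0.3]
opening: 0.0749
```

Request:
carry_out(steps=[[[0,0,0],0,0.4],[[0,0,0],0,0.4],[[0,0,0],0,0.4],[[0,0,0],0,0.4],[[0,0,0.02],0,0.4]], grip_force=15)

```text
time: 2.2
position: [0.4352, 0.2034, 0.0323]
ee_rot: [0.816, 0.577, -0.001, -0.001]
wrist_force: [-0.3, -0.4, 0.2]
opening: 0.0398
```

Run:
```python
from h import *
s=r.get_state();print(s["time"],s["position"],toolyaw(s),s["opening"])
im=snapshot("wrist");cv2.imwrite("pics/w2.png",im)
im=snapshot("side");cv2.imwrite("pics/s2.png",cv2.resize(im[150:300,150:350],None,fx=3,fy=3))
```

```text
2.2 [0.43523452 0.20342039 0.03228823] -0.33973161393935475 0.03976122587884992
```

View pics/w2.png

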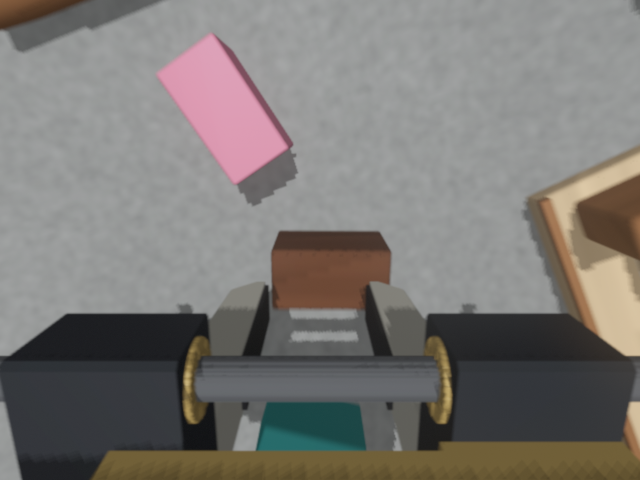

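View pics/s2.png

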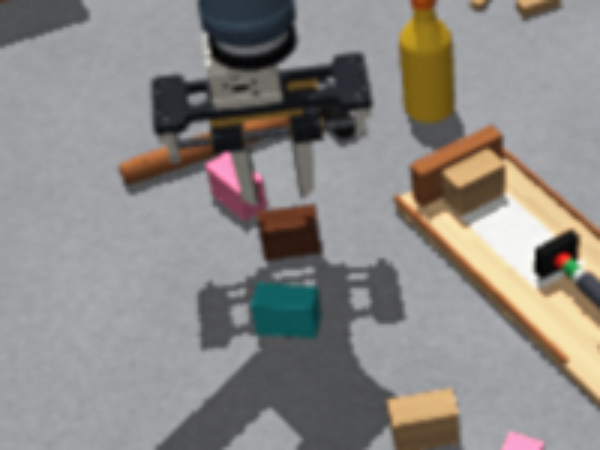

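Run:
```python
from h import *
s=r.get_state();i=camera_info("wrist");im=cv2.imread("pics/w2.png")
print(proj(i,s["position"]),i["pose"][:3,3]-s["position"])
print([im[y,330].tolist() for y in range(225,320,5)])
b=np.array([[272,252],[390,250],[388,307],[273,308]])
for z in(.04,):print(np.array([ray(i,q,z) for q in b]).round(4), np.mean([ray(i,q,z) for q in b],0))
T=camera_info("top"); im=snapshot("top");cv2.imwrite("pics/t2.png",cv2.resize(im[220:340,160:360],None,fx=4,fy=4))
print(proj(T,s["position"]),proj(T,[.439,.201,.04]))
S=camera_info("side"); print(proj(S,s["position"]))
```

```text
[319.76865643 275.13137485] [0.02112708 0.06696158 0.19974807]
[[154, 155, 153], [127, 130, 131], [43, 50, 68], [44, 53, 73], [42, 51, 71], [47, 60, 86], [57, 76, 111], [56, 75, 110], [56, 75, 112], [57, 76, 114], [55, 75, 112], [54, 73, 109], [53, 72, 108], [53, 72, 109], [54, 73, 110], [57, 76, 115], [57, 77, 116], [130, 133, 137], [151, 152, 150]]
[[0.4218 0.2244 0.04  ]
 [0.475  0.2065 0.04  ]
 [0.4655 0.1788 0.04  ]
 [0.412  0.1974 0.04  ]] [0.44358722 0.2017875  0.04      ]
[218.18886541 290.50439971] [219.29276182 290.37625511]
[244.77640473 223.40760663]
```

View pics/t2.png

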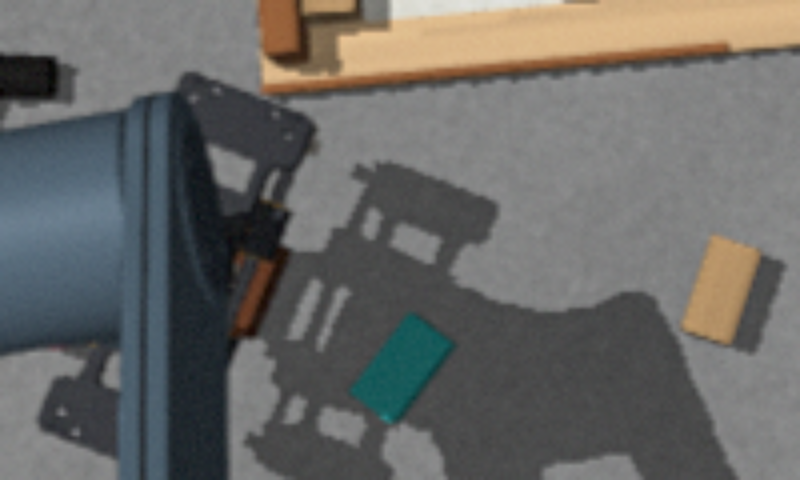

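Run:
```python
from h import *
from scipy.spatial.transform import Rotation as R
s=r.get_state();i=camera_info("wrist");S=camera_info("side")
M=R.from_quat(s["ee_rot"]).as_matrix()
print(s["opening"])
w=snapshot("wrist");sd=snapshot("side")
for x in(-7.5,7.5):
  for y in (-37.5,-20,20,37.5):
    for z in (0,-.02):
      p=s["position"]+M@np.array([x/1e3,y/1e3,z])
      for I,im in((i,w),(S,sd)):
        cv2.drawMarker(im,tuple(proj(I,p).round().astype(int).tolist()),(0,255,0) if z==0 else (255,0,255),0,3)
cv2.imwrite("pics/w3.png",cv2.resize(w[210:410,180:440],None,fx=3,fy=3,interpolation=0))
cv2.imwrite("pics/s3.png",cv2.resize(sd[160:270,190:310],None,fx=5,fy=5,interpolation=0))
```

```text
0.03724669695570734
```

View pics/w3.png

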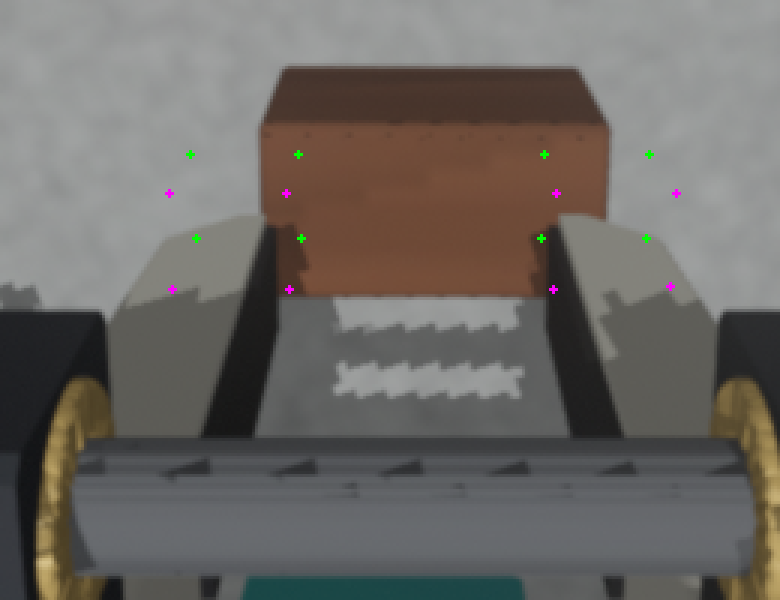

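View pics/s3.png

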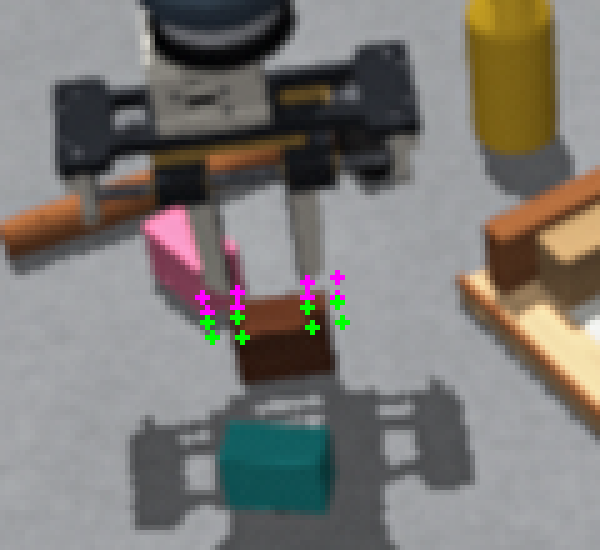

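The fingers closed above the strip. Both views show the visible tips about 25 mm higher than the reported TCP, and the strip centre is really (.4436,.2018). I'll open, shift across and lower slowly while watching the force.

Request:
carry_out(steps=[[[0.0,0.0,0.02],0,0.88],[[0.008,-0.0015,0.02],-0.01,0.88],[[0.008,-0.0015,0.02],-0.01,0.88],[[0.008,-0.0015,0.02],-0.01,0.88],[[0.008,-0.0015,0.01],-0.01,0.88]])

```text
time: 2.95
position: [0.4451, 0.2022, 0.0427]
ee_rot: [0.819, 0.573, 0.001, 0.0]
wrist_force: [-0.3, -0.6, -0.5]
opening: 0.0729
```

```bash
cat > look.py <<'E'
from h import *
import sys
from scipy.spatial.transform import Rotation as R
tag=sys.argv[1]
s=r.get_state();i=camera_info("wrist");S=camera_info("side")
w=snapshot("wrist");sd=snapshot("side")
print(s["time"],s["position"].round(4),round(toolyaw(s),4),s["opening"],s["wrist_force"].round(2))
cv2.imwrite(f"pics/w{tag}.png",w);cv2.imwrite(f"pics/s{tag}raw.png",sd);np.save(f"w{tag}.npy",i["pose"])
c=proj(S,s["position"]).astype(int);x0=max(0,c[0]-65);y0=max(0,c[1]-60)
cv2.imwrite(f"pics/s{tag}.png",cv2.resize(sd[y0:y0+110,x0:x0+130],None,fx=5,fy=5))
E
python3 look.py 4
```

```text
2.95 [0.4451 0.2022 0.0427] -0.3501 0.07285324294325494 [-0.34 -0.59 -0.51]
```

View pics/w4.png

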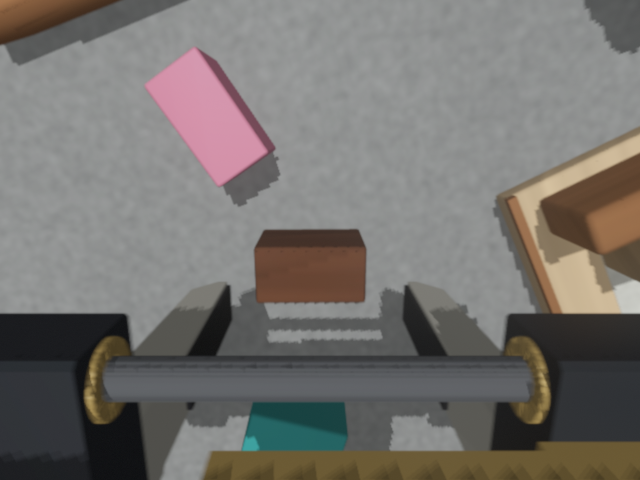

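View pics/s4.png

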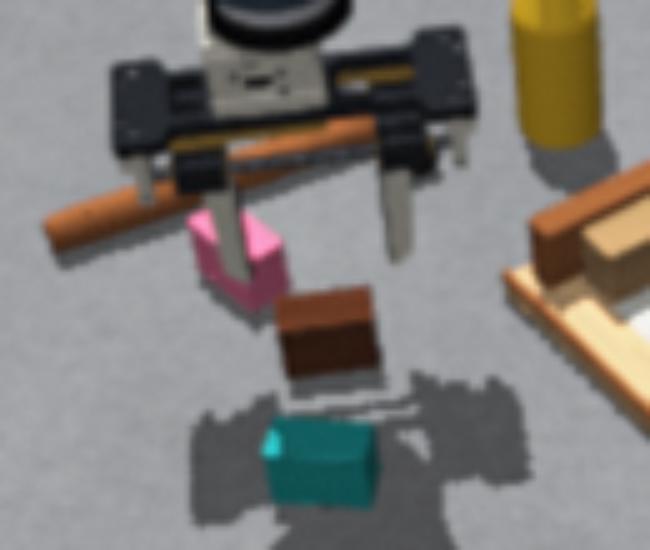

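The wrist view shows the strip centred at column 311 against a finger midpoint of 317, and the tips are clear of it. Lowering in small steps.

Request:
carry_out(steps=[[[-0.003,0.001,0.0],0,0.86],[[-0.003,0.001,-0.01],0,0.86],[[-0.003,0.001,-0.018],0,0.86],[[-0.003,0.001,-0.025],0,0.86],[[-0.003,0.001,-0.03],0,0.86]])

```text
time: 3.55
position: [0.4411, 0.2031, 0.012]
ee_rot: [0.819, 0.573, -0.001, -0.0]
wrist_force: [-0.0, -0.6, 0.7]
opening: 0.0799
```

Request:
carry_out(steps=[[[0,0,-0.003],0,0.86],[[0,0,-0.006],0,0.86],[[0,0,-0.009],0,0.86],[[0,0,-0.011],0,0.86],[[0,0,-0.012],0,0.86]])

```text
time: 4.05
position: [0.4416, 0.2032, 0.0009]
ee_rot: [0.819, 0.573, 0.0, -0.0]
wrist_force: [-0.2, -0.5, -0.4]
opening: 0.0797
```

```bash
python3 look.py 5
```

```text
4.05 [0.4416 0.2032 0.0009] -0.35 0.07972542599258428 [-0.18 -0.54 -0.37]
```

View pics/w5.png

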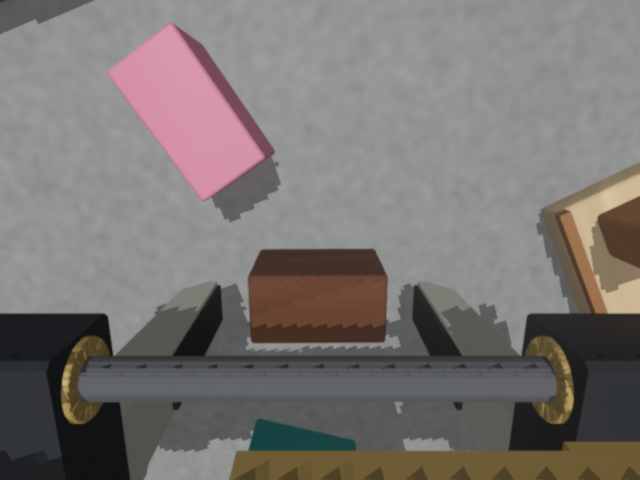

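View pics/s5.png

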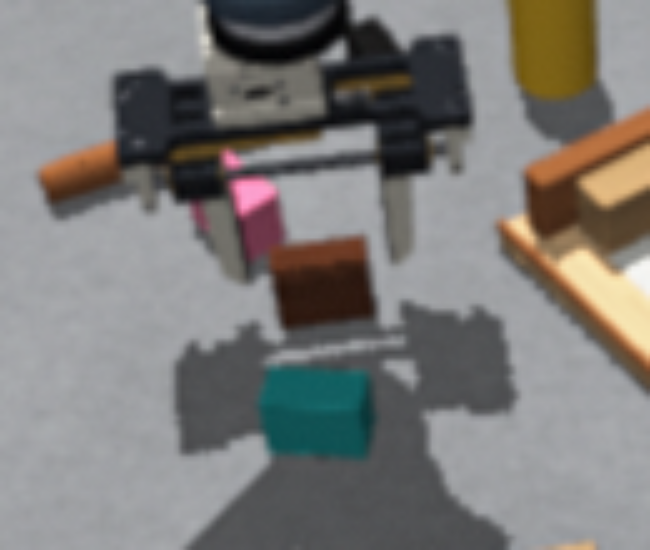

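Request:
carry_out(steps=[[[0,0,-0.002],0,0.86],[[0,0,-0.004],0,0.86],[[0,0,-0.006],0,0.86],[[0,0,-0.008],0,0.86],[[0,0,-0.009],0,0.86]])

```text
time: 4.65
position: [0.4415, 0.2032, -0.0083]
ee_rot: [0.819, 0.573, -0.0, -0.0]
wrist_force: [0.7, 0.3, -0.6]
opening: 0.0796
```

No contact at z = −8 mm, so the physical fingertips really are shorter than the nominal TCP. Going 6 mm further and then gripping.

Request:
carry_out(steps=[[[0,0,-0.002],0,0.86],[[0,0,-0.004],0,0.86],[[0,0,-0.006],0,0.86],[[0,0,-0.006],0,0.86],[[0,0,-0.006],0,0.86]])

```text
time: 5.15
position: [0.4416, 0.2032, -0.0141]
ee_rot: [0.819, 0.573, -0.0, -0.0]
wrist_force: [-0.5, 0.3, -0.2]
opening: 0.0799
```

Request:
carry_out(steps=[[[0,0,-0.0],0,0.5],[[0,0,-0.0],0,0.5],[[0,0,0],0,0.5],[[0,0,0],0,0.5],[[0,0,0],0,0.5]], grip_force=15)

```text
time: 5.65
position: [0.4417, 0.2032, -0.014]
ee_rot: [0.819, 0.573, 0.0, 0.0]
wrist_force: [0.2, 0.3, -0.4]
opening: 0.0559
```

```bash
python3 look.py 6
```

```text
5.65 [ 0.4417  0.2032 -0.014 ] -0.35 0.05593239509499037 [ 0.17  0.27 -0.43]
```

View pics/w6.png

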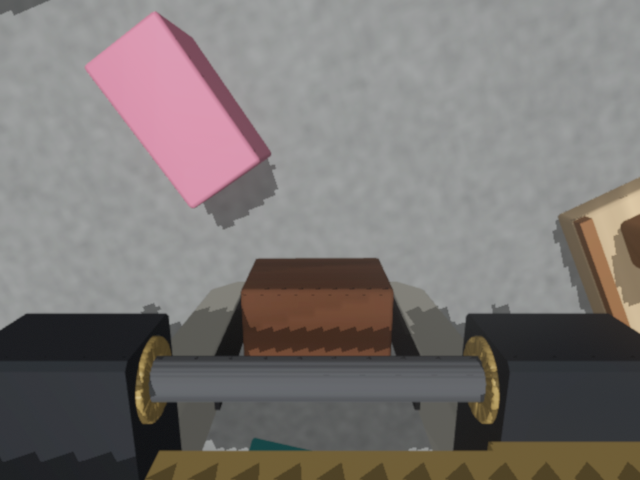

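View pics/s6.png

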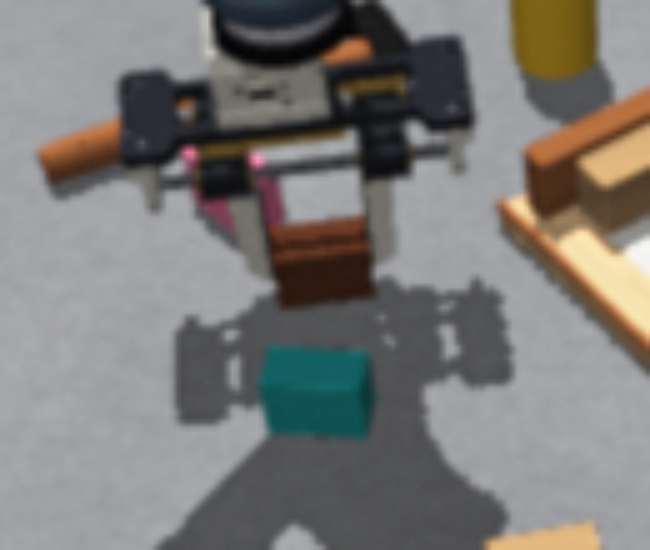

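Gripped (opening 55.9 mm). Next I'll compute the strip's offset in the hand and the clamp-based target.

Run:
```python
from h import *
s=r.get_state();i=camera_info("wrist")
b=[[243,290],[391,290],[388,355],[247,355]]
P=np.array([ray(i,q,.04) for q in b]);c=P.mean(0);y=toolyaw(s)
d=(c-s["position"])[:2];print(P.round(4).tolist(),c,"tool-y",d@[np.cos(y),np.sin(y)],"tool-x",d@[-np.sin(y),np.cos(y)])
a=.115;ey=np.array([-np.sin(a),np.cos(a)]);C=np.array([.6355,.0268])
for l in(.09,.1,.105): print(l,C+l*ey-s["position"][:2], a-y)
```

```text
[[0.4197, 0.2256, 0.04], [0.4702, 0.207, 0.04], [0.4612, 0.1823, 0.04], [0.4109, 0.2007, 0.04]] [0.44049331 0.20390887 0.04      ] tool-y -0.0013578521297546147 tool-x 0.0002574669110491946
0.09 [ 0.18349224 -0.08699588] 0.4649908179203019
0.1 [ 0.18234477 -0.07706194] 0.4649908179203019
0.105 [ 0.18177104 -0.07209496] 0.4649908179203019
```

Request:
carry_out(steps=[[[0,0,0.04],0,0.5],[[0,0,0.085],0,0.5],[[0,0,0.12],0,0.5],[[0.03,-0.017,0.14],0.1,0.5],[[0.06,-0.035,0.14],0.2,0.5]])

```text
time: 6.25
position: [0.5043, 0.1688, 0.13]
ee_rot: [0.756, 0.654, 0.003, 0.002]
wrist_force: [0.2, 0.6, 0.4]
opening: 0.0562
```

Request:
carry_out(steps=[[[0.035,-0.02,0],0.1,0.5],[[0.07,-0.04,0.0],0.2,0.5],[[0.1,-0.057,0],0.265,0.5],[[0.12,-0.068,0.0],0.265,0.5],[[0.126,-0.072,0.0],0.265,0.5]])

```text
time: 6.75
position: [0.6292, 0.0946, 0.1252]
ee_rot: [0.666, 0.746, -0.0, 0.0]
wrist_force: [-0.7, -0.0, -1.2]
opening: 0.0558
```

```bash
python3 look.py 7
```

```text
6.75 [0.6292 0.0946 0.1252] 0.1131 0.05581067081790318 [-0.65 -0.03 -1.21]
```

View pics/w7.png

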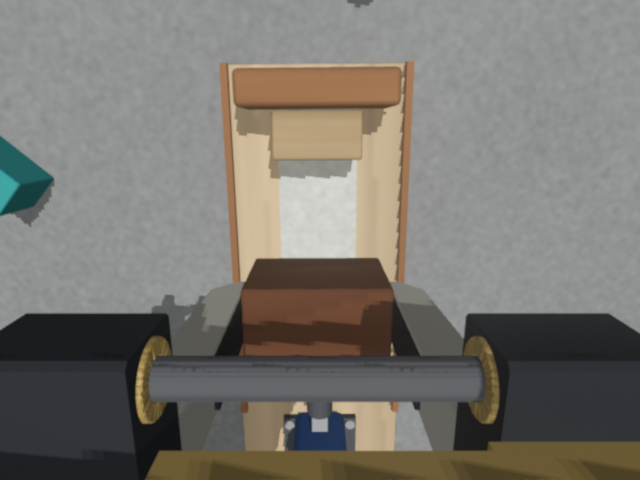

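View pics/s7.png

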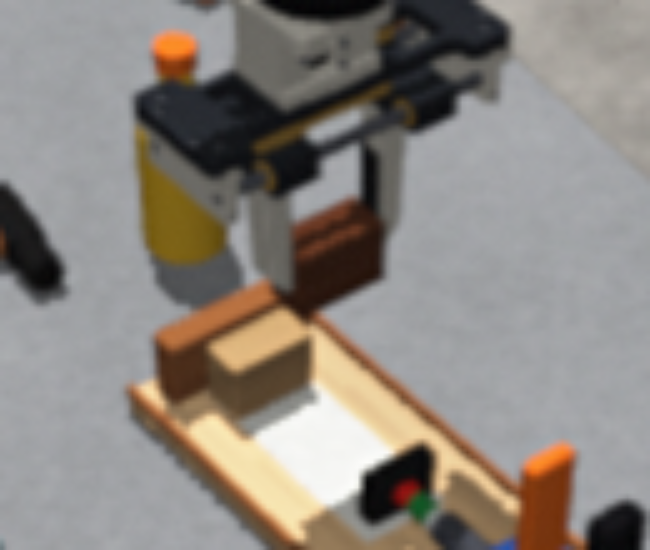

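Wrist view: the strip is held level. The stop front edge is at row 107, and the first strip covers columns 272–362, rows 110–158. Refining the clamp pose from this.

Run:
```python
from h import *
s=r.get_state();i=camera_info("wrist");y=toolyaw(s)
ty=np.array([np.cos(y),np.sin(y)]);tx=np.array([-np.sin(y),np.cos(y)])
def L(u,z):
    p=ray(i,u,z);d=p[:2]-s["position"][:2];return p[:2].round(4),"along tool-y(clamp x)",(d@ty).round(4),"tool-x(clamp y)",(d@tx).round(4)
for n,u,z in [("stopL",(236,107),.059),("stopR",(400,107),.059),("s1 nearL",(274,159),.054),("s1 nearR",(361.5,159),.054),("s1 farL",(271,110),.054),("s1 farR",(362,110),.054),("lipLtop",(222,64),.019),("lipRtop",(413,62),.019),("lipL low",(234,279),.019),("lipR low",(406,279),.019),("laneL",(278,230),.014),("laneR",(357,230),.014)]:
    print(n,*L(u,z))
```

```text
stopL [0.569  0.1725] along tool-y(clamp x) -0.0494 tool-x(clamp y) 0.0829
stopR [0.6659 0.1834] along tool-y(clamp x) 0.0481 tool-x(clamp y) 0.0828
s1 nearL [0.5937 0.1443] along tool-y(clamp x) -0.0281 tool-x(clamp y) 0.0521
s1 nearR [0.648  0.1504] along tool-y(clamp x) 0.0265 tool-x(clamp y) 0.052
s1 farL [0.5893 0.1732] along tool-y(clamp x) -0.0292 tool-x(clamp y) 0.0814
s1 farR [0.6442 0.1795] along tool-y(clamp x) 0.0261 tool-x(clamp y) 0.0813
lipLtop [0.5505 0.1997] along tool-y(clamp x) -0.0647 tool-x(clamp y) 0.1121
lipRtop [0.6771 0.2153] along tool-y(clamp x) 0.0628 tool-x(clamp y) 0.1132
lipL low [0.5681 0.0486] along tool-y(clamp x) -0.0644 tool-x(clamp y) -0.0401
lipR low [0.6978 0.0633] along tool-y(clamp x) 0.0662 tool-x(clamp y) -0.0402
laneL [0.5976 0.0892] along tool-y(clamp x) -0.0305 tool-x(clamp y) -0.0031
laneR [0.6563 0.0958] along tool-y(clamp x) 0.0286 tool-x(clamp y) -0.0031
```

Request:
carry_out(steps=[[[-0.0035,0.031,-0.02],0,0.5],[[-0.0035,0.031,-0.06],0,0.5],[[-0.0035,0.031,-0.09],0,0.5],[[-0.0035,0.031,-0.105],0,0.5],[[-0.0035,0.031,-0.11],0,0.5]])

```text
time: 7.35
position: [0.6219, 0.1279, 0.0144]
ee_rot: [0.665, 0.747, -0.001, -0.001]
wrist_force: [-0.6, 0.4, -0.8]
opening: 0.0562
```

Request:
carry_out(steps=[[[0,0,-0.005],0,0.5],[[0,0,-0.01],0,0.5],[[0,0,-0.013],0,0.5],[[0,0,-0.0145],0,0.5],[[0,0,-0.0145],0,0.5]])

```text
time: 7.85
position: [0.6243, 0.1271, 0.0017]
ee_rot: [0.665, 0.746, 0.0, 0.0]
wrist_force: [0.2, 0.4, -0.2]
opening: 0.0557
```

```bash
python3 look.py 8
```

```text
7.85 [0.6243 0.1271 0.0017] 0.1147 0.055681685761403865 [ 0.22  0.37 -0.15]
```

View pics/w8.png

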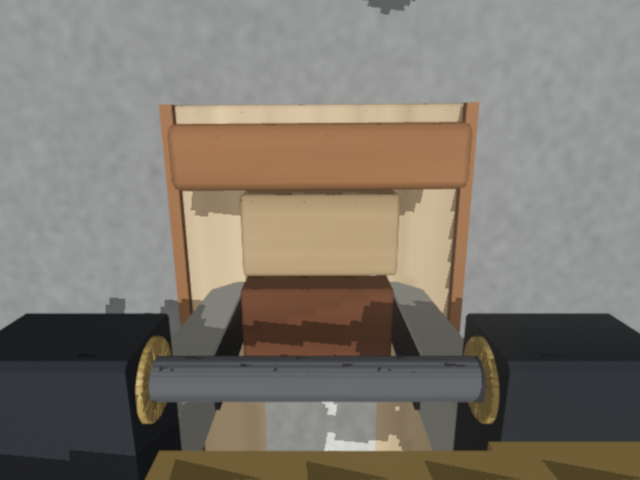

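View pics/s8.png

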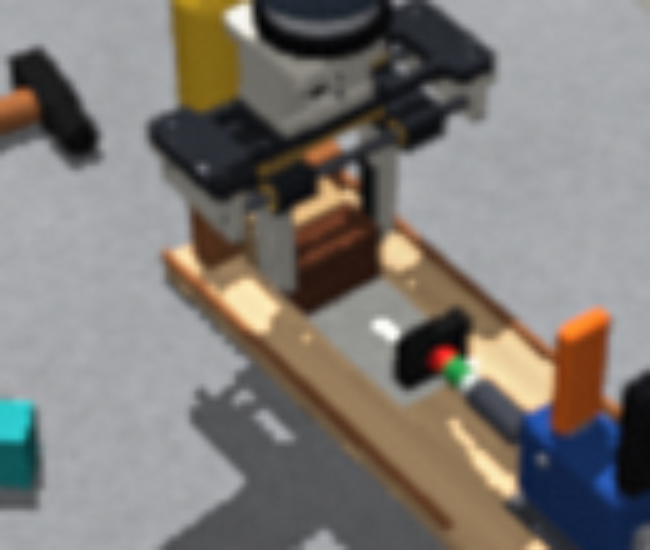

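Request:
carry_out(steps=[[[-0.0002,0.0015,0],0,0.5],[[-0.0003,0.003,0],0,0.5],[[-0.0005,0.004,0],0,0.5],[[-0.0005,0.005,0],0,0.5],[[-0.0006,0.0055,0],0,0.5]])

```text
time: 8.45
position: [0.6236, 0.1327, 0.0015]
ee_rot: [0.665, 0.747, 0.0, 0.0]
wrist_force: [1.0, -0.7, 0.8]
opening: 0.0564
```

Request:
carry_out(steps=[[[-0.0001,0.001,0],0,0.5],[[-0.0002,0.0015,0],0,0.5],[[-0.0002,0.002,0],0,0.5],[[-0.0003,0.0025,0],0,0.5],[[-0.0003,0.0025,0],0,0.5]])

```text
time: 8.95
position: [0.6236, 0.1331, 0.0016]
ee_rot: [0.665, 0.747, -0.001, 0.001]
wrist_force: [1.0, -7.6, 0.5]
opening: 0.0558
```

```bash
python3 look.py 9
```

```text
8.95 [0.6236 0.1331 0.0016] 0.1153 0.055755076395984246 [ 1.04 -7.56  0.54]
```

View pics/w9.png

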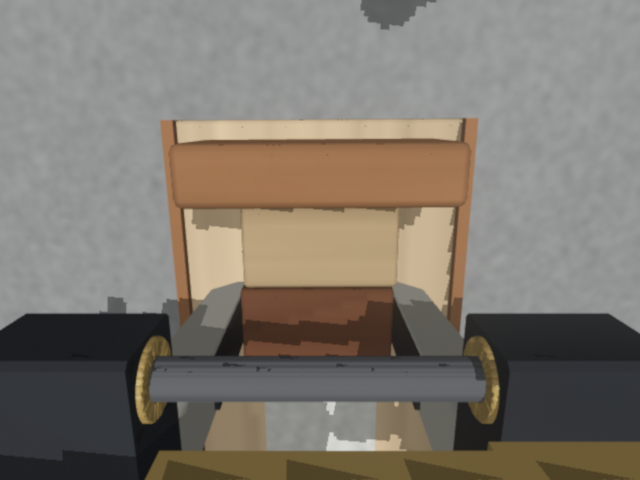

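Contact is at −7.6 N, and the row stands tight at the stop. Releasing now.

Request:
carry_out(steps=[[[0.0002,-0.0015,-0.001],0,0.5],[[0.0002,-0.0018,-0.0015],0,0.5],[[0.0002,-0.0018,-0.0015],0,0.78],[[0.0002,-0.0018,-0.0015],0,0.78],[[0.0002,-0.0018,-0.0015],0,0.78]])

```text
time: 9.55
position: [0.6232, 0.1339, -0.0002]
ee_rot: [0.665, 0.747, 0.0, -0.0]
wrist_force: [-0.1, -0.3, 0.7]
opening: 0.0717
```

Request:
carry_out(steps=[[[0,0,0.0],0,0.78],[[0,0,0.02],0,0.78],[[0,0,0.06],0,0.78],[[0,0,0.1],0,0.78],[[0,0,0.12],0,0.78]])

```text
time: 10.05
position: [0.6252, 0.1338, 0.124]
ee_rot: [0.665, 0.747, 0.002, 0.002]
wrist_force: [0.6, 0.2, -0.6]
opening: 0.0724
```

```bash
python3 look.py 10
```

```text
10.05 [0.6252 0.1338 0.124 ] 0.1152 0.07244551048460172 [ 0.61  0.25 -0.65]
```

View pics/w10.png

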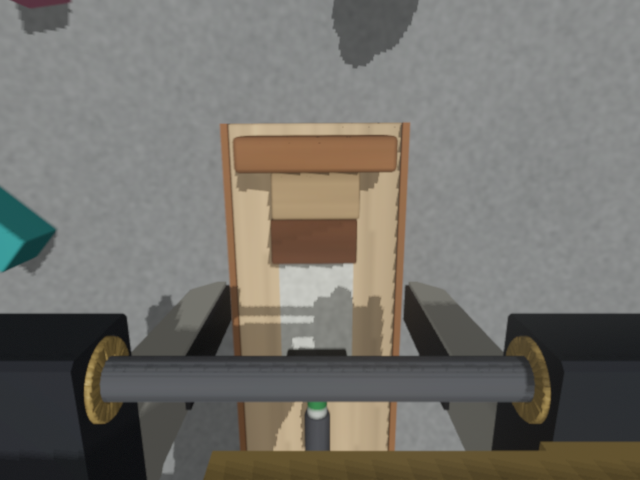

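The dark strip stands square behind the first. Next, hover over the loose pale strip.

Request:
carry_out(steps=[[[-0.03,-0.03,0.03],-0.1,0.88],[[-0.06,-0.065,0.03],-0.2,0.88],[[-0.09,-0.1,0.03],-0.3,0.88],[[-0.12,-0.135,0.02],-0.41,0.88],[[-0.15,-0.17,0.0],-0.41,0.88]])

```text
time: 10.65
position: [0.4727, -0.0374, 0.1197]
ee_rot: [0.804, 0.595, 0.0, 0.001]
wrist_force: [1.1, -1.4, 0.3]
opening: 0.0816
```

Request:
carry_out(steps=[[[-0.02,-0.02,-0.01],0,0.88],[[-0.031,-0.0315,-0.03],0,0.88],[[-0.031,-0.0315,-0.04],0,0.88],[[-0.031,-0.0315,-0.04],0,0.88],[[-0.031,-0.0315,-0.04],0,0.88]])

```text
time: 11.15
position: [0.4431, -0.0674, 0.0799]
ee_rot: [0.803, 0.596, 0.0, -0.0]
wrist_force: [-0.7, 0.1, -0.2]
opening: 0.0817
```

```bash
python3 look.py 11
python3 - <<'E'
from h import *
im=cv2.imread("pics/w11.png");i=camera_info("wrist");h=cv2.cvtColor(im,cv2.COLOR_BGR2HSV)
for t in (120,150,170):
    m=(h[...,1]>60)&(h[...,0]<25)&(h[...,2]>t); m[:,:220]=0;m[:,420:]=0;m[:150]=0;m[350:]=0
    b,c,e,a=top_face(im,i,m); print(t,b.round(1).tolist(),c,e,a)
E
```

```text
11.15 [ 0.4431 -0.0674  0.0799] -0.2945 0.08172934095103127 [-0.72  0.11 -0.2 ]
120 [[273.3999938964844, 274.0], [274.0, 225.10000610351562], [369.1000061035156, 226.3000030517578], [368.5, 275.1000061035156]] [ 0.44507979 -0.06691799  0.04      ] [np.float64(0.02976144112553636), np.float64(0.054798002067480873)] -0.30795334106368033
150 [[274.0, 227.0], [368.0, 227.0], [368.0, 273.0], [274.0, 273.0]] [ 0.44495758 -0.06677991  0.04      ] [np.float64(0.028035829593058767), np.float64(0.05421676010229813)] -0.2951438505460473
170 [[275.0, 230.0], [367.0, 230.0], [367.0, 266.0], [275.0, 266.0]] [ 0.44533045 -0.06554006  0.04      ] [np.float64(0.0218841962869528), np.float64(0.053161269368102816)] -0.29515624332643164
```

View pics/w11.png

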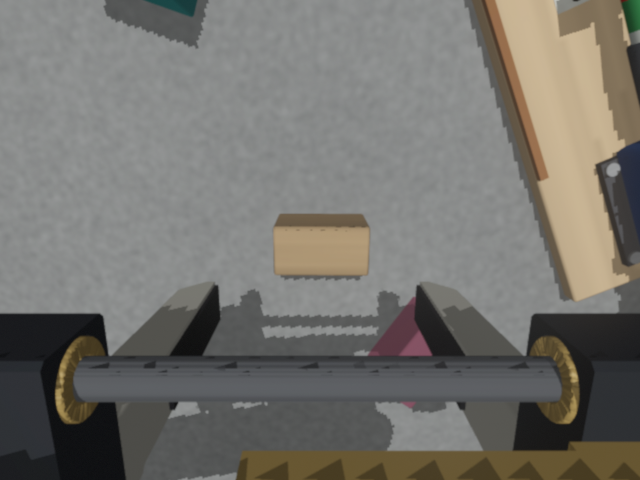

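The pale strip is at wrist pixel (321,250), giving a centre of (.445,−.067), already aligned in yaw. Descending and gripping.

Request:
carry_out(steps=[[[0.001,0.0005,-0.03],0,0.86],[[0.001,0.0005,-0.055],0,0.86],[[0.001,0.0005,-0.075],0,0.86],[[0.001,0.0005,-0.088],0,0.86],[[0.001,0.0005,-0.094],0,0.86]])

```text
time: 11.75
position: [0.4438, -0.0668, -0.0146]
ee_rot: [0.803, 0.596, -0.0, -0.0]
wrist_force: [-0.4, 1.4, 0.6]
opening: 0.0799
```

Request:
carry_out(steps=[[[0,0,0],0,0.5],[[0,0,0],0,0.5],[[0,0,0],0,0.5],[[0,0,0],0,0.5],[[0,0,0],0,0.5]], grip_force=15)

```text
time: 12.25
position: [0.4444, -0.0677, -0.0131]
ee_rot: [0.803, 0.595, 0.001, 0.001]
wrist_force: [0.3, 0.7, 5.4]
opening: 0.0559
```

```bash
python3 look.py 12
```

```text
12.25 [ 0.4444 -0.0677 -0.0131] -0.2951 0.05586186149917409 [0.29 0.72 5.38]
```

View pics/w12.png

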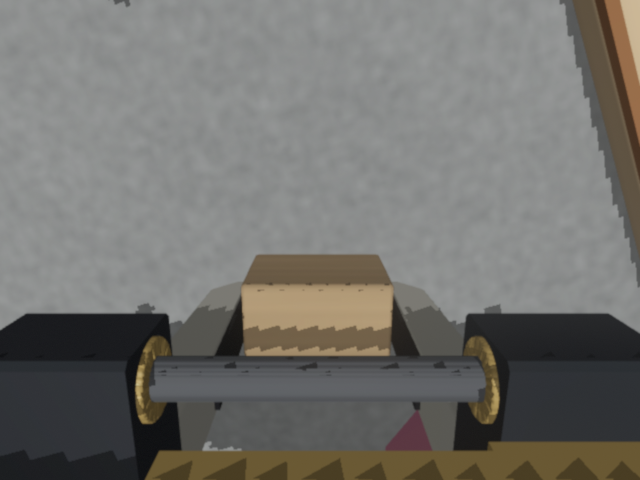

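Gripped at 55.9 mm. Lifting and carrying it over the tray, 5 mm short of contact.

Request:
carry_out(steps=[[[0,0,0.04],0,0.5],[[0,0,0.085],0,0.5],[[0.01,0.01,0.125],0.1,0.5],[[0.035,0.035,0.14],0.2,0.5],[[0.065,0.065,0.14],0.3,0.5]])

```text
time: 12.85
position: [0.5109, -0.003, 0.1297]
ee_rot: [0.705, 0.71, 0.002, 0.003]
wrist_force: [1.0, -1.5, -0.7]
opening: 0.0557
```

Request:
carry_out(steps=[[[0.03,0.025,0],0.08,0.5],[[0.06,0.05,0],0.11,0.5],[[0.09,0.075,0],0.11,0.5],[[0.11,0.093,0],0.11,0.5],[[0.1185,0.0985,0],0.11,0.5]])

```text
time: 13.35
position: [0.6281, 0.0979, 0.1253]
ee_rot: [0.665, 0.747, 0.0, -0.0]
wrist_force: [-0.9, -0.1, -1.2]
opening: 0.0558
```

```bash
python3 look.py 13
```

```text
13.35 [0.6281 0.0979 0.1253] 0.1169 0.055784207241702265 [-0.86 -0.06 -1.18]
```

View pics/w13.png

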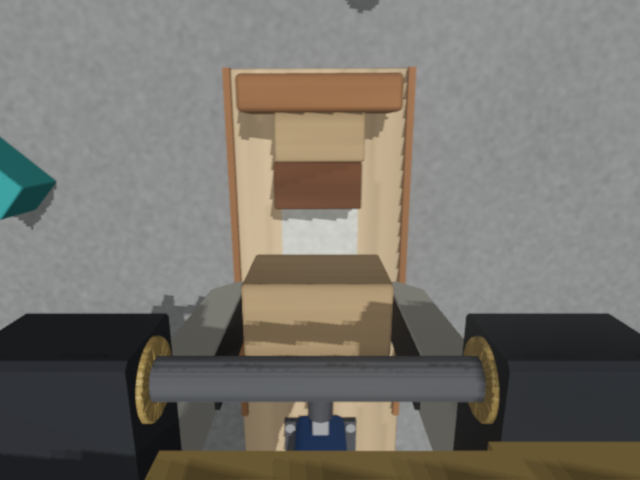

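Run:
```python
from h import *
s=r.get_state();i=camera_info("wrist");y=toolyaw(s)
ty=np.array([np.cos(y),np.sin(y)]);tx=np.array([-np.sin(y),np.cos(y)])
for u,z in[((275,209),.054),((361,209),.054),((275,162),.054),((238,111),.059),((403,111),.059)]:
    d=ray(i,u,z)[:2]-s["position"][:2];print((d@ty).round(4),(d@tx).round(4))
# held strip, top z = tcp+.054
for u in[(243,285),(391,285)]:
    d=ray(i,u,s["position"][2]+.054)[:2]-s["position"][:2];print("held far edge",(d@ty).round(4),(d@tx).round(4))
```

```text
-0.0283 0.0203
0.027 0.0203
-0.0275 0.0502
-0.0483 0.0806
0.0501 0.0805
held far edge -0.028 0.016
held far edge 0.0256 0.016
```

Request:
carry_out(steps=[[[0,-0.001,-0.03],0,0.5],[[0,-0.001,-0.07],0,0.5],[[0,-0.001,-0.095],0,0.5],[[0,-0.001,-0.105],0,0.5],[[0,-0.001,-0.11],0,0.5]])

```text
time: 13.95
position: [0.6259, 0.0941, 0.0154]
ee_rot: [0.666, 0.746, -0.001, -0.001]
wrist_force: [0.8, 0.1, -1.3]
opening: 0.0558
```

Request:
carry_out(steps=[[[0,0,-0.005],0,0.5],[[0,0,-0.01],0,0.5],[[0,0,-0.0125],0,0.5],[[0,0,-0.0135],0,0.5],[[0,0,-0.0135],0,0.5]])

```text
time: 14.45
position: [0.6273, 0.0951, 0.0029]
ee_rot: [0.665, 0.747, 0.0, 0.0]
wrist_force: [0.2, 0.7, -1.5]
opening: 0.056
```

Request:
carry_out(steps=[[[-0.0002,0.0015,0],0,0.5],[[-0.0003,0.003,0],0,0.5],[[-0.0005,0.004,0],0,0.5],[[-0.0005,0.005,0],0,0.5],[[-0.0005,0.005,0],0,0.5]])

```text
time: 14.95
position: [0.6265, 0.1003, 0.0026]
ee_rot: [0.665, 0.747, 0.0, -0.0]
wrist_force: [0.5, 0.3, -0.3]
opening: 0.0559
```

Request:
carry_out(steps=[[[-0.0001,0.001,0],0,0.5],[[-0.0002,0.002,0],0,0.5],[[-0.0003,0.0025,0],0,0.5],[[-0.0003,0.003,0],0,0.5],[[-0.0003,0.003,0],0,0.5]])

```text
time: 15.45
position: [0.6264, 0.1017, 0.0026]
ee_rot: [0.665, 0.747, -0.001, 0.001]
wrist_force: [-0.1, -5.5, -0.6]
opening: 0.056
```

```bash
python3 look.py 14
```

```text
15.45 [0.6264 0.1017 0.0026] 0.1153 0.0559576051065175 [-0.07 -5.47 -0.56]
```

View pics/w14.png

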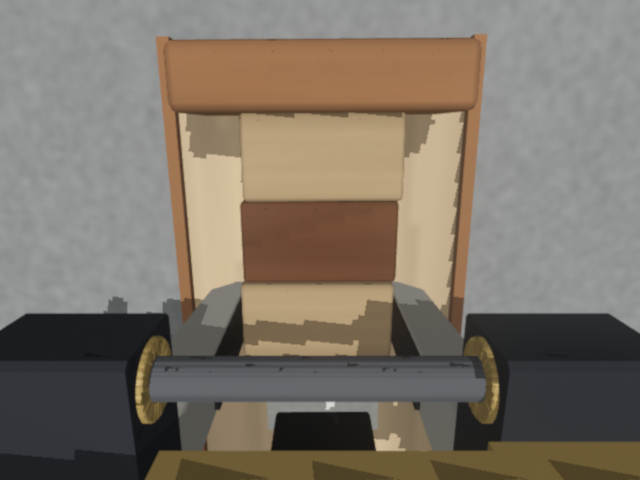

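The wrist view shows a tight, straight row of pale, dark, pale, with a contact force of −5.5 N. Releasing.

Request:
carry_out(steps=[[[0.0002,-0.0015,-0.001],0,0.5],[[0.0002,-0.002,-0.002],0,0.5],[[0.0002,-0.002,-0.002],0,0.78],[[0.0002,-0.002,-0.002],0,0.78],[[0.0002,-0.002,-0.002],0,0.78]])

```text
time: 16.05
position: [0.6264, 0.1013, 0.0005]
ee_rot: [0.665, 0.747, 0.0, -0.0]
wrist_force: [1.0, 0.0, -0.1]
opening: 0.0718
```

Request:
carry_out(steps=[[[0,0,0.0],0,0.78],[[0,0,0.02],0,0.78],[[0,0,0.06],0,0.78],[[0,0,0.1],0,0.78],[[0,0,0.14],0,0.78]])

```text
time: 16.55
position: [0.6261, 0.1012, 0.1418]
ee_rot: [0.665, 0.747, -0.0, -0.0]
wrist_force: [0.2, 0.8, 0.1]
opening: 0.0727
```

Request:
carry_out(steps=[[[0,0,0.02],0,0.5],[[0,0,0.02],0,0.2],[[0,0,0.02],0,0.0],[[0,0,0.02],0,0.0],[[0,0,0.02],0,0.0]])

```text
time: 17.05
position: [0.6253, 0.1011, 0.1584]
ee_rot: [0.665, 0.747, -0.001, -0.001]
wrist_force: [0.2, 0.6, 0.7]
opening: 0.0374
```

```bash
python3 look.py 15
```

```text
17.05 [0.6253 0.1011 0.1584] 0.115 0.037361808088551086 [0.23 0.63 0.67]
```

View pics/w15.png

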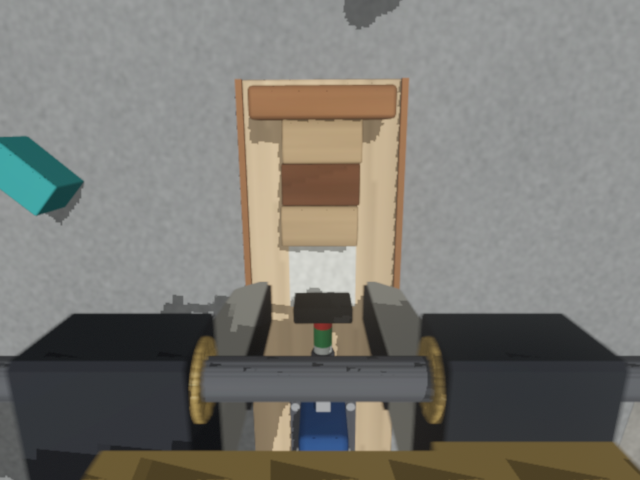

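View pics/s15.png

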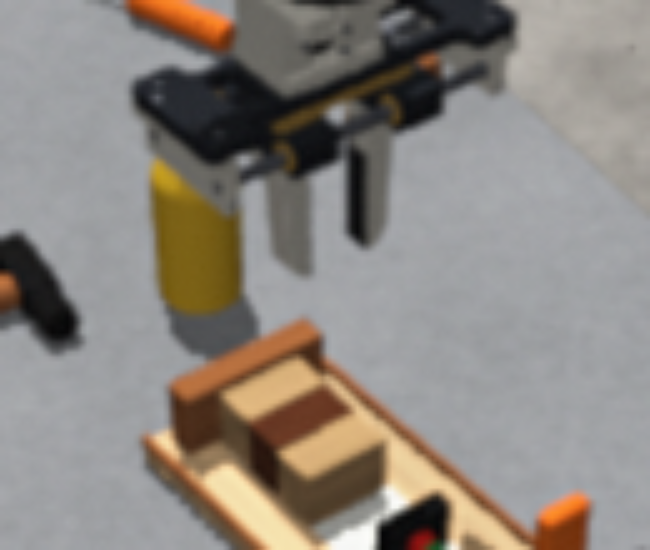

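The row stands neat. Moving in front of the trigger with the fingers closed.

Request:
carry_out(steps=[[[0.005,-0.04,0],0,0],[[0.01,-0.08,0],0,0],[[0.016,-0.12,-0.01],0,0],[[0.016,-0.126,-0.03],0,0],[[0.016,-0.126,-0.05],0,0]])

```text
time: 17.65
position: [0.6427, -0.0274, 0.1095]
ee_rot: [0.666, 0.746, -0.0, 0.0]
wrist_force: [0.2, 0.4, -0.3]
opening: 0.0004
```

Request:
carry_out(steps=[[[0,0,-0.006],0,0],[[0,0,-0.006],0,0],[[0,0,-0.006],0,0],[[0,0,-0.006],0,0],[[0,0,-0.006],0,0]])

```text
time: 18.15
position: [0.6432, -0.0246, 0.1057]
ee_rot: [0.665, 0.747, 0.001, 0.001]
wrist_force: [-0.6, -1.3, 0.1]
opening: 0.0007
```

```bash
python3 look.py 16
python3 - <<'E'
from h import *
im=snapshot("top");cv2.imwrite("pics/t16.png",cv2.resize(im[150:260,210:420],None,fx=3.8,fy=3.8))
E
```

```text
18.15 [ 0.6432 -0.0246  0.1057] 0.1156 0.000694852689287307 [-0.56 -1.32  0.07]
```

View pics/w16.png

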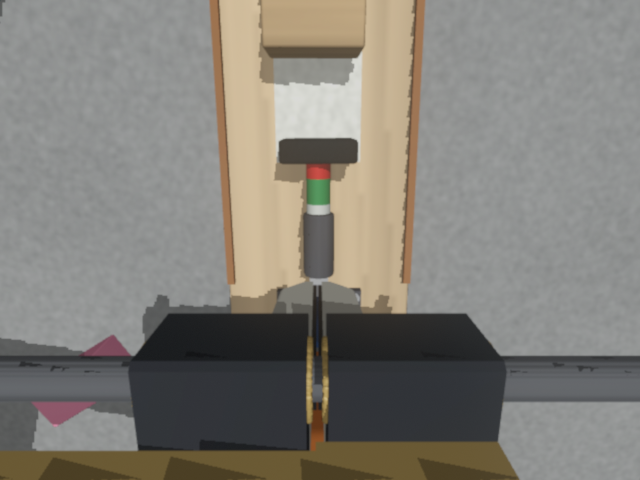

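View pics/s16.png

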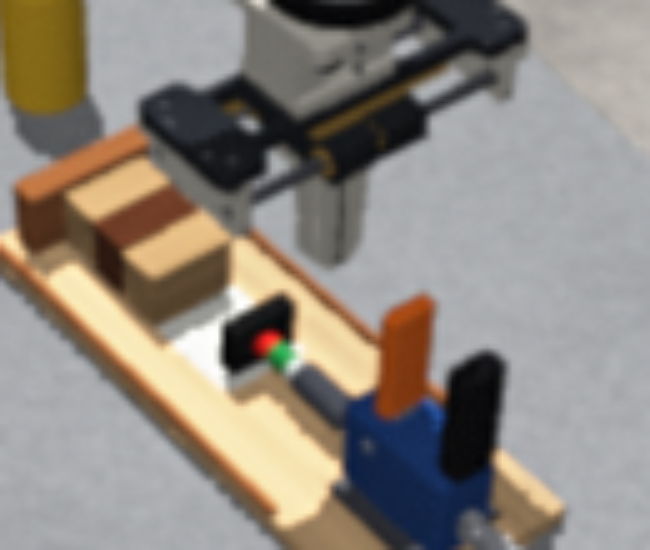

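View pics/t16.png

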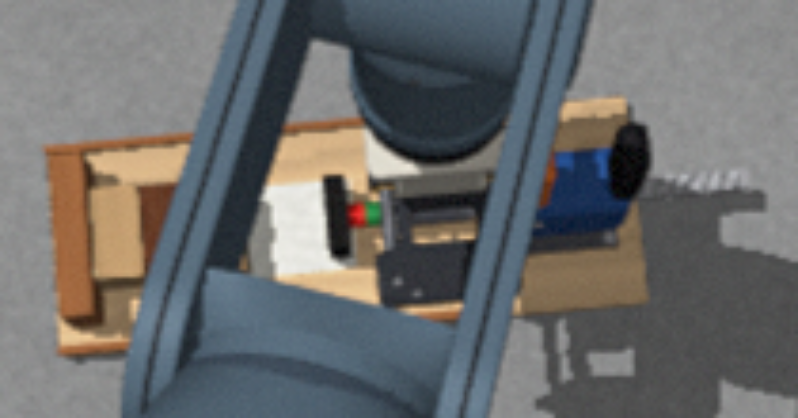

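Run:
```python
from h import *
s=r.get_state();S=camera_info("side");p=s["position"]
c=proj(S,p).astype(int);o=np.array([max(0,c[0]-65),max(0,c[1]-60)])
for dz in(0,.015,.02,.025,.03,.035): print(dz,((proj(S,p+[0,0,dz])-o)*5).round())
a=.1150;ey=np.array([-np.sin(a),np.cos(a)]);ex=np.array([np.cos(a),np.sin(a)]);C=np.array([.6358,.0285])
def W(x,y,z): q=C+x*ex+y*ey; return np.array([*q,z])
print("trig top front L/R", [((proj(S,W(x,-.108,.15))-o)*5).round() for x in(-.015,.015)],"handle top",((proj(S,W(0,-.165,.15))-o)*5).round())
d=p[:2]-C;print("tcp local",d@ex,d@ey)
w=camera_info("wrist")
for u in[(318,213),(318,163),(318,140)]:
    q=ray(w,u,.046)[:2]-C; print(u,(q@ex).round(4),(q@ey).round(4))
```

```text
0 [330. 304.]
0.015 [331. 283.]
0.02 [331. 276.]
0.025 [331. 269.]
0.03 [332. 262.]
0.035 [332. 255.]
trig top front L/R [array([378., 313.]), array([424., 287.])] handle top [477. 366.]
tcp local 0.0007594234951510205 -0.05374662167543617
(318, 213) 0.0003 -0.0336
(318, 163) 0.0003 -0.0032
(318, 140) 0.0003 0.0102
```

Request:
carry_out(steps=[[[0.0012,-0.01,0],0,0],[[0.0023,-0.02,0],0,0],[[0.0035,-0.03,0],0,0],[[0.0045,-0.039,0],0,0],[[0.0048,-0.042,0],0,0]])

```text
time: 18.8
position: [0.6474, -0.0687, 0.1044]
ee_rot: [0.666, 0.746, -0.0, 0.0]
wrist_force: [0.5, 0.5, -0.3]
opening: 0.0005
```

Request:
carry_out(steps=[[[0.0007,-0.006,0],0,0],[[0.0014,-0.012,0],0,0],[[0.002,-0.018,0],0,0],[[0.0027,-0.024,0],0,0],[[0.0032,-0.028,0],0,0]])

```text
time: 19.3
position: [0.6499, -0.0921, 0.1035]
ee_rot: [0.665, 0.747, 0.001, -0.002]
wrist_force: [0.9, 8.0, -3.9]
opening: 0.0004
```

```bash
cat > meas.py <<'E'
from h import *
import sys
a=.1150;ey=np.array([-np.sin(a),np.cos(a)]);ex=np.array([np.cos(a),np.sin(a)]);C=np.array([.6358,.0285])
tag=sys.argv[1]
s=r.get_state();w=camera_info("wrist");im=snapshot("wrist");cv2.imwrite(f"pics/w{tag}.png",im)
d=s["position"][:2]-C
print("t",round(s["time"],2),"tcp local",(d@ex).round(4),(d@ey).round(4),"z",s["position"][2].round(4),"F clamp y",(s["wrist_force"][:2]@ey).round(2),s["wrist_force"].round(1))
h=cv2.cvtColor(im,cv2.COLOR_BGR2HSV)[:, 300:336].astype(int)
red=((h[...,0]<8)|(h[...,0]>172))&(h[...,1]>170)&(h[...,2]>60)
gr=(h[...,0]>45)&(h[...,0]<85)&(h[...,1]>120)
for n,m in(("red",red),("green",gr)):
    rows=np.where(m.sum(1)>=8)[0]
    if len(rows):
        L=[((ray(w,(318,v),.044)[:2]-C)@ey*1000).round(1) for v in(rows[0]-.5,rows[-1]+.5)]
        print(n,rows[0],rows[-1],"local mm",L,"len",round(L[0]-L[1],1))
    else: print(n,"none")
E
python3 meas.py 17; python3 look.py 18
```

```text
t 19.3 tcp local 0.0001 -0.1215 z 0.1035 F clamp y 7.85 [ 0.9  8.  -3.9]
red 19 35 local mm [np.float64(8.2), np.float64(-0.5)] len 8.7
green none
19.35 [ 0.6499 -0.0929  0.1034] 0.1155 0.0006093456417208388 [ 0.08  5.91 -2.43]
```

View pics/w17.png

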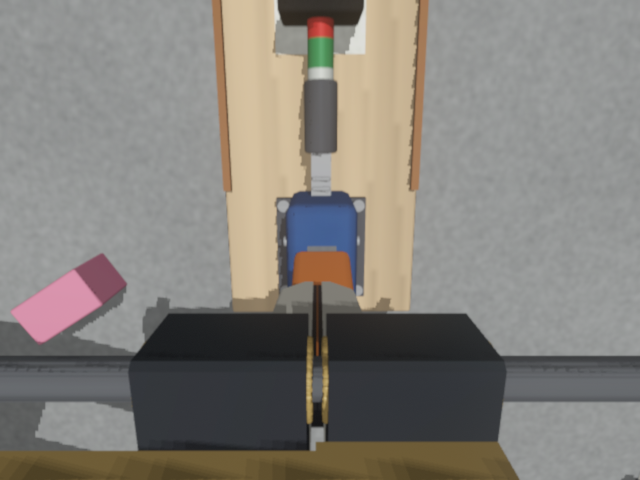

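View pics/s18.png

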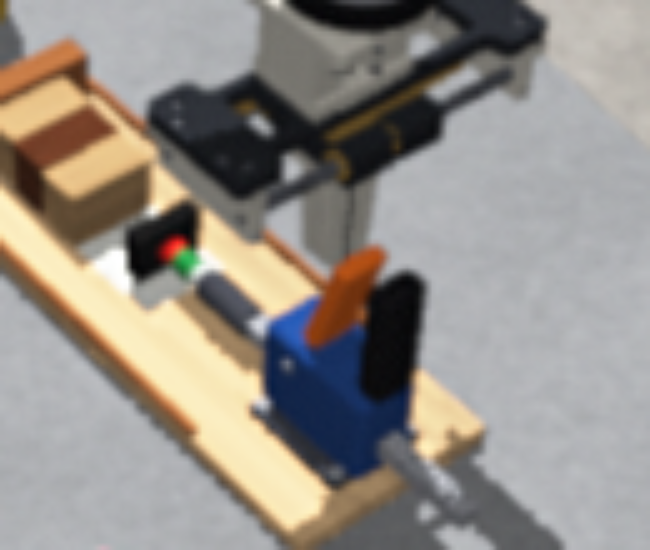

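The trigger works: the side view shows it leaning near the handle, and the jaw has advanced about 11 mm. Pushing to the end stop, then returning.

Request:
carry_out(steps=[[[0.0003,-0.003,0],0,0],[[0.0005,-0.005,0],0,0],[[0.0006,-0.006,0],0,0],[[0.0006,-0.006,0],0,0],[[0.0006,-0.006,0],0,0]])

```text
time: 19.95
position: [0.6501, -0.0978, 0.1032]
ee_rot: [0.665, 0.747, 0.001, -0.003]
wrist_force: [0.3, 7.2, -2.3]
opening: 0.0006
```

```bash
python3 meas.py 19
python3 - <<'E'
from h import *
im=snapshot("top");cv2.imwrite("pics/t19.png",cv2.resize(im[150:260,210:420],None,fx=3.8,fy=3.8))
E
```

```text
t 19.95 tcp local -0.0003 -0.1271 z 0.1032 F clamp y 7.15 [ 0.3  7.2 -2.3]
red 0 15 local mm [np.float64(11.9), np.float64(4.0)] len 7.9
green none
```

View pics/w19.png

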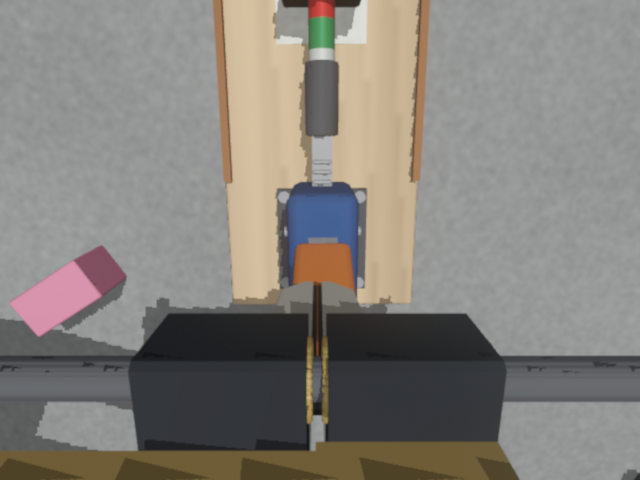

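View pics/t19.png

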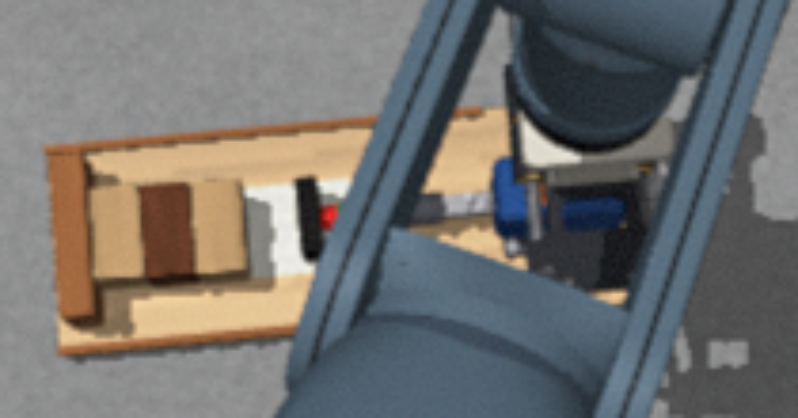

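Request:
carry_out(steps=[[[0.0003,-0.003,0],0,0],[[0.0003,-0.003,0],0,0],[[-0.001,0.01,0],0,0],[[-0.003,0.025,0],0,0],[[-0.0052,0.045,0],0,0]])

```text
time: 20.55
position: [0.6459, -0.0557, 0.1047]
ee_rot: [0.666, 0.746, -0.0, 0.001]
wrist_force: [0.8, 0.0, 0.6]
opening: 0.0003
```

Request:
carry_out(steps=[[[0,0,0],0,0],[[0,0,0],0,0],[[0,0,0],0,0],[[0,0,0],0,0],[[0,0,0],0,0]])

```text
time: 21.05
position: [0.6459, -0.0566, 0.1046]
ee_rot: [0.666, 0.746, -0.0, 0.0]
wrist_force: [-0.3, -0.8, 0.4]
opening: 0.0004
```

```bash
python3 meas.py 20
```

```text
t 21.05 tcp local 0.0003 -0.0857 z 0.1046 F clamp y -0.72 [-0.3 -0.8  0.4]
red none
green none
```

View pics/w20.png

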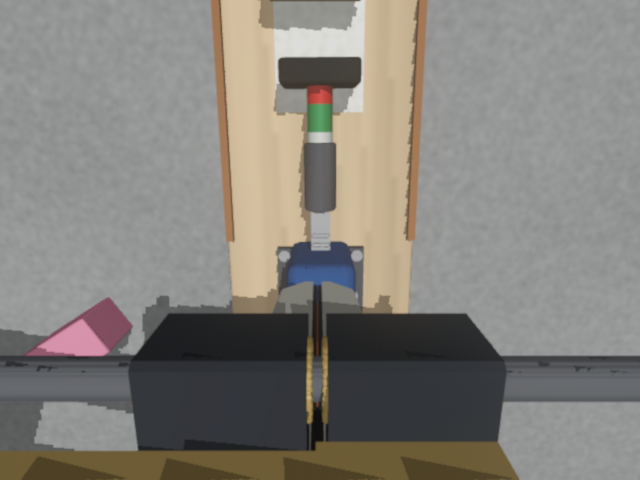

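```bash
python3 - <<'E'
from h import *
im=cv2.imread("pics/w20.png");h=cv2.cvtColor(im,cv2.COLOR_BGR2HSV)
print([h[v,319].tolist() for v in(92,98,110,120,137,150)])
a=.1150;ey=np.array([-np.sin(a),np.cos(a)]);C=np.array([.6358,.0285]);w=camera_info("wrist")
for v in(143,86,58): print(v,((ray(w,(319,v),.044)[:2]-C)@ey*1000).round(1))
E
sed -i 's/m.sum(1)>=8/m.sum(1)>=6/; s/>170)&(h\[...,2\]>60)/>140)\&(h[...,2]>50)/; s/h\[...,1\]>120)/h[...,1]>90)/' meas.py; grep -n "red=\|gr=" meas.py
```

```text
[[3, 157, 151], [2, 160, 207], [66, 107, 159], [65, 108, 158], [45, 7, 209], [0, 3, 102]]
143 -23.5
86 8.5
58 23.4
9:red=((h[...,0]<8)|(h[...,0]>172))&(h[...,1]>140)&(h[...,2]>50)
10:gr=(h[...,0]>45)&(h[...,0]<85)&(h[...,1]>90)
```

One full pull nets about 12 mm. Pull two.

Request:
carry_out(steps=[[[0.0012,-0.01,0],0,0],[[0.0024,-0.021,0],0,0],[[0.0036,-0.032,0],0,0],[[0.0048,-0.042,0],0,0],[[0.0055,-0.0475,0],0,0]])

```text
time: 21.6
position: [0.65, -0.0991, 0.103]
ee_rot: [0.666, 0.746, 0.003, -0.005]
wrist_force: [-1.1, 24.2, 0.6]
opening: 0.0009
```

Request:
carry_out(steps=[[[0.0,0.0,0],0,0],[[0,0,0],0,0],[[-0.0012,0.01,0],0,0],[[-0.0032,0.028,0],0,0],[[-0.0055,0.0475,0],0,0]])

```text
time: 22.1
position: [0.646, -0.056, 0.1047]
ee_rot: [0.666, 0.746, -0.0, 0.0]
wrist_force: [0.3, -0.2, -1.2]
opening: 0.0004
```

Request:
carry_out(steps=[[[-0.0035,0.03,0],0,0],[[-0.0035,0.03,0],0,0],[[-0.0035,0.03,0],0,0],[[-0.0035,0.03,0],0,0],[[-0.0035,0.03,0],0,0]])

```text
time: 22.6
position: [0.6425, -0.0268, 0.1046]
ee_rot: [0.666, 0.746, -0.0, 0.0]
wrist_force: [-1.3, 0.8, -0.2]
opening: 0.0006
```

```bash
python3 meas.py 21
```

```text
t 22.6 tcp local 0.0003 -0.0557 z 0.1046 F clamp y 0.97 [-1.3  0.8 -0.2]
red 129 144 local mm [np.float64(14.8), np.float64(5.6)] len 9.2
green 146 171 local mm [np.float64(5.0), np.float64(-10.4)] len 15.4
```

View pics/w21.png

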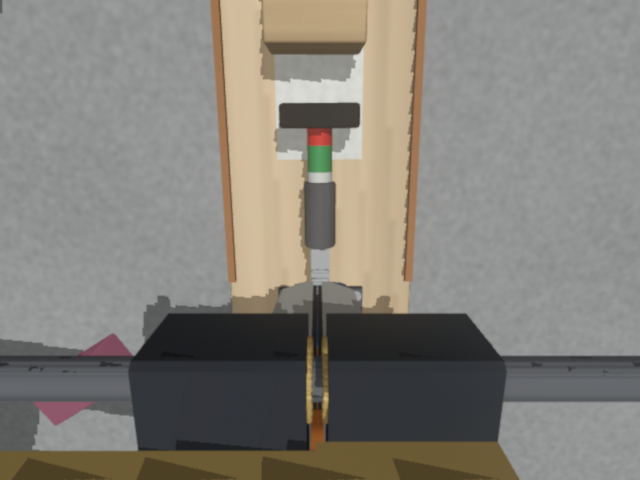

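Request:
carry_out(steps=[[[0.0024,-0.021,0],0,0],[[0.0048,-0.042,0],0,0],[[0.006,-0.052,0],0,0],[[0.0072,-0.062,0],0,0],[[0.008,-0.07,0],0,0]])

```text
time: 23.15
position: [0.6498, -0.0935, 0.1034]
ee_rot: [0.666, 0.746, 0.001, -0.002]
wrist_force: [1.1, 8.9, -3.8]
opening: 0.0006
```

Request:
carry_out(steps=[[[0.0005,-0.004,0],0,0],[[0.0008,-0.0075,0],0,0],[[0.0008,-0.0075,0],0,0],[[0.0008,-0.0075,0],0,0],[[0.0008,-0.0075,0],0,0]])

```text
time: 23.65
position: [0.6499, -0.0987, 0.103]
ee_rot: [0.665, 0.747, 0.002, -0.004]
wrist_force: [0.2, 12.2, -2.2]
opening: 0.0006
```

```bash
python3 meas.py 22; python3 look.py 23;  python3 - <<'E'
from h import *
im=snapshot("top");cv2.imwrite("pics/t22.png",cv2.resize(im[150:260,210:420],None,fx=3.8,fy=3.8))
E
```

```text
t 23.65 tcp local -0.0006 -0.128 z 0.103 F clamp y 12.06 [ 0.2 12.2 -2.2]
red none
green 0 9 local mm [np.float64(11.3), np.float64(6.3)] len 5.0
23.7 [ 0.6499 -0.0987  0.1031] 0.1154 0.0001966794260168926 [-1.000e-02  1.239e+01 -2.250e+00]
```

View pics/w22.png

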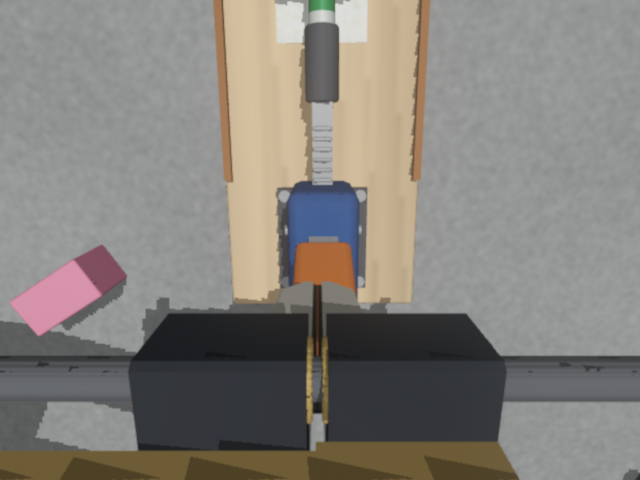

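View pics/s23.png

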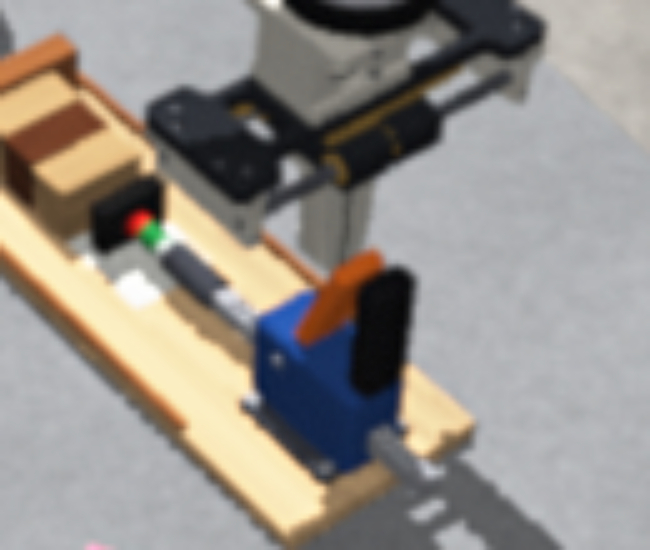

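View pics/t22.png

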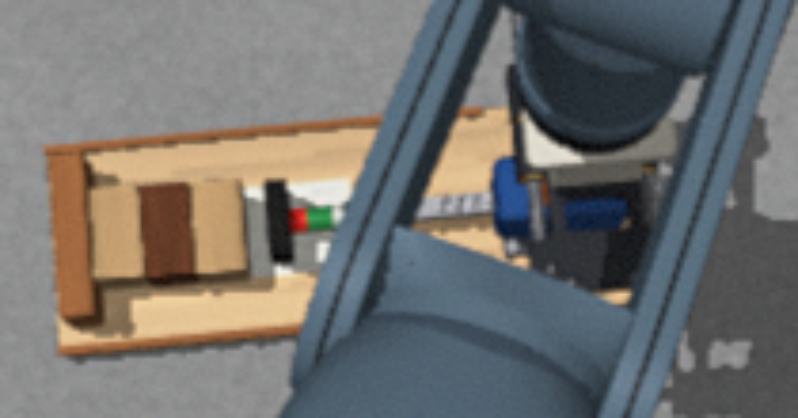

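The top view clearly shows the pad about 13 mm from the row. Return, then pull again and measure in the top view.

Request:
carry_out(steps=[[[-0.0014,0.012,0],0,0],[[-0.0032,0.028,0],0,0],[[-0.0055,0.0475,0],0,0],[[-0.0055,0.0475,0],0,0],[[-0.0055,0.0475,0],0,0]])

```text
time: 24.35
position: [0.6458, -0.0553, 0.1048]
ee_rot: [0.665, 0.747, -0.0, 0.0]
wrist_force: [-0.2, -0.4, 0.1]
opening: 0.0006
```

```bash
cat > topm.py <<'E'
from h import *
import sys
a=.1150;ey=np.array([-np.sin(a),np.cos(a)]);C=np.array([.6358,.0285])
T=camera_info("top");im=snapshot("top");s=r.get_state()
print("t",round(s["time"],2),"tcp local y",((s["position"][:2]-C)@ey).round(4),"F",(s["wrist_force"][:2]@ey).round(1))
cv2.imwrite(f"pics/t{sys.argv[1]}.png",cv2.resize(im[165:245,220:370],None,fx=5.3,fy=5.3,interpolation=cv2.INTER_CUBIC))
ys=np.arange(.100,-.045,-.001)
uv=np.array([proj(T,[*(C+y*ey),.044]) for y in ys],np.float32)
px=cv2.remap(im,uv[:,0].reshape(1,-1),uv[:,1].reshape(1,-1),cv2.INTER_LINEAR)
h=cv2.cvtColor(px,cv2.COLOR_BGR2HSV)[0].astype(int)
def n(c):
    H,S,V=c
    if S>110 and V<120 and H<25 and V>40: return 'd'
    if (H<9 or H>170) and S>150: return 'R'
    if 40<H<90 and S>100: return 'G'
    if V<45: return 'k'
    if S<50 and V>150: return 'w'
    if S<60: return 's'
    if 90<H<125: return 'b'
    return 'p'
st=''.join(n(c) for c in h)
print(st)
import itertools
i=0
for k,g in itertools.groupby(st):
    l=len(list(g)); print(k,f"{1000*ys[i]:.0f}..{1000*ys[i+l-1]:.0f}",end="; "); i+=l
print()
E
python3 topm.py 24
```

```text
t 24.4 tcp local y -0.085 F -0.4
dddddddddppppppppppppppppppppppppppssbbbbbbbbbbbbbbsbbbbbbbbbbbbbbbbbbbbbbbbbbbbbbbbbbGGGGGGGGGGGGGpswwwwwwsssssssssssssssssssssssssssssssssssssss
d 100..92; p 91..66; s 65..64; b 63..50; s 49..49; b 48..15; G 14..2; p 1..1; s -0..-0; w -1..-6; s -7..-45;
```

View pics/t24.png

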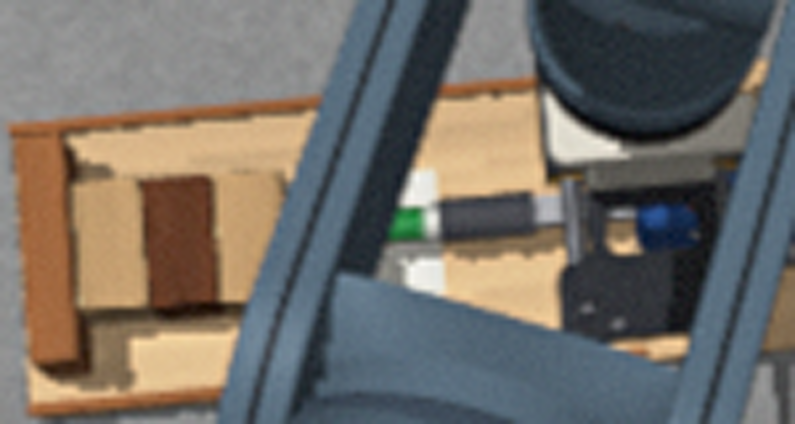

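Request:
carry_out(steps=[[[0.0012,-0.01,0],0,0],[[0.0022,-0.019,0],0,0],[[0.0032,-0.028,0],0,0],[[0.0042,-0.037,0],0,0],[[0.005,-0.043,0],0,0]])

```text
time: 24.9
position: [0.65, -0.0972, 0.1032]
ee_rot: [0.666, 0.746, 0.001, -0.003]
wrist_force: [0.1, 13.0, -3.8]
opening: 0.0004
```

Request:
carry_out(steps=[[[0.0003,-0.0025,0],0,0],[[0.0005,-0.0045,0],0,0],[[0.0005,-0.0045,0],0,0],[[0.0005,-0.0045,0],0,0],[[0.0005,-0.0045,0],0,0]])

```text
time: 25.4
position: [0.65, -0.0988, 0.103]
ee_rot: [0.665, 0.747, 0.002, -0.004]
wrist_force: [0.3, 15.6, -1.6]
opening: 0.0004
```

```bash
python3 topm.py 25
```

```text
t 25.45 tcp local y -0.1281 F 15.0
dddddddddppppppppppppppppppppppppppppppppppkkkkkkkkkkkkddddRRRRRRRRpGGGGGGGGGGGGGGpwwwwwwwsssssssssssssbbbbbbbbbbbbbbbbbbbbbbbbbbbbbbbbbbbbbbbbbbs
d 100..92; p 91..58; k 57..46; d 45..42; R 41..34; p 33..33; G 32..19; p 18..18; w 17..11; s 10..-2; b -3..-44; s -45..-45;
```

View pics/t25.png

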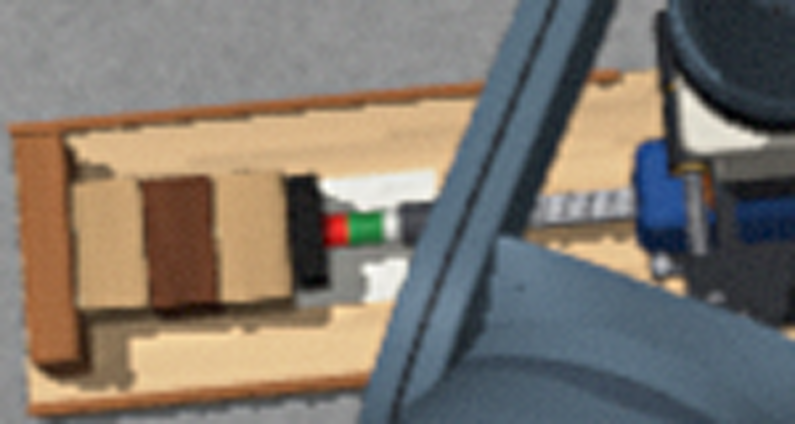

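The pad just touches the row, with white still fully showing. Release and take the final pull in stages.

Request:
carry_out(steps=[[[-0.0014,0.012,0],0,0],[[-0.0032,0.028,0],0,0],[[-0.0055,0.0475,0],0,0],[[-0.0055,0.0475,0],0,0],[[-0.0055,0.0475,0],0,0]])

```text
time: 25.95
position: [0.6458, -0.0556, 0.1047]
ee_rot: [0.665, 0.747, -0.0, 0.0]
wrist_force: [0.1, -0.3, -0.0]
opening: 0.0006
```

```bash
python3 topm.py 26
```

```text
t 26.0 tcp local y -0.0852 F -0.1
dddddddddpppppppppppppppppppppppppppssbbbbbbbbbbbbbbbbbbbbbbbbbbbbbbbbbbbbbbbbbbbbbbsssswwwwwwwssssssssssssssssssssssssssssssssssssssssssswwwwwwww
d 100..92; p 91..65; s 64..63; b 62..17; s 16..13; w 12..6; s 5..-37; w -38..-45;
```

Request:
carry_out(steps=[[[0.0012,-0.01,0],0,0],[[0.0021,-0.018,0],0,0],[[0.0028,-0.024,0],0,0],[[0.0034,-0.029,0],0,0],[[0.0039,-0.033,0],0,0]])

```text
time: 26.5
position: [0.6495, -0.0877, 0.1041]
ee_rot: [0.666, 0.746, 0.001, -0.002]
wrist_force: [0.6, 8.4, -1.3]
opening: 0.0005
```

```bash
python3 topm.py 27
```

```text
t 26.55 tcp local y -0.1175 F 6.8
dddddddddpppppppppppppppppppppppppppppppppkkkkkkkkkkkdddRRRRRRRRRpGGGGGGGGGGGGGGpwwwsbbbbbbbbbbbbbbbbbbbbbbbbbbbbbbbbbbbbbbbbbbssssswwwwwwwwwwwsss
d 100..92; p 91..59; k 58..48; d 47..45; R 44..36; p 35..35; G 34..21; p 20..20; w 19..17; s 16..16; b 15..-26; s -27..-31; w -32..-42; s -43..-45;
```

Request:
carry_out(steps=[[[0.0002,-0.002,0],0,0],[[0.0005,-0.004,0],0,0],[[0.0007,-0.006,0],0,0],[[0.0009,-0.008,0],0,0],[[0.0009,-0.008,0],0,0]])

```text
time: 27.05
position: [0.6501, -0.0943, 0.1031]
ee_rot: [0.665, 0.746, 0.002, -0.003]
wrist_force: [2.4, 10.1, -3.9]
opening: 0.0007
```

```bash
python3 topm.py 28
```

```text
t 27.1 tcp local y -0.1236 F 9.2
dddddddddpppppppppppppppppppppppppppppppppkkkkkkkkkkkddddRRRRRRRRpGGGGGGGGGGGGGGGpsssssssssssssbbbbbbbbbbbbbbbbbbbbbbbbbbbbbbbbbbbbbbbbbbbssssssww
d 100..92; p 91..59; k 58..48; d 47..44; R 43..36; p 35..35; G 34..20; p 19..19; s 18..6; b 5..-37; s -38..-43; w -44..-45;
```

View pics/t28.png

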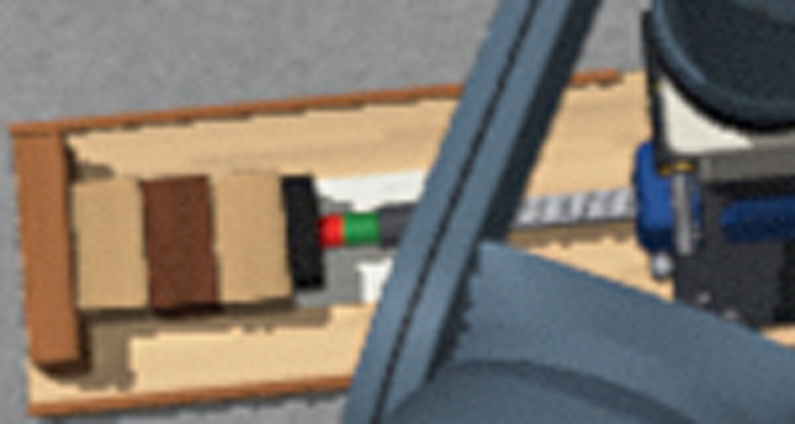

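White is gone and the rim is at the start of green (about 6–7 mm). The remaining travel to the stop adds about 3–4 mm, so I'll pull on and hold.

Request:
carry_out(steps=[[[0.0002,-0.002,0],0,0],[[0.0005,-0.004,0],0,0],[[0.0006,-0.0055,0],0,0],[[0.0007,-0.0065,0],0,0],[[0.0007,-0.0065,0],0,0]])

```text
time: 27.6
position: [0.6502, -0.0986, 0.1026]
ee_rot: [0.665, 0.747, 0.002, -0.004]
wrist_force: [1.6, 15.8, -3.3]
opening: 0.0006
```

Request:
carry_out(steps=[[[0,0,0],0,0],[[0,0,0],0,0],[[0,0,0],0,0],[[0,0,0],0,0],[[0,0,0],0,0]])

```text
time: 28.1
position: [0.6502, -0.0986, 0.1026]
ee_rot: [0.665, 0.747, 0.002, -0.004]
wrist_force: [0.7, 14.4, -3.9]
opening: 0.0004
```

```bash
python3 topm.py 29; python3 look.py 29
```

```text
t 28.15 tcp local y -0.1279 F 14.8
dddddddddpppppppppppppppppppppppppppppppppkkkkkkkkkkkdddRRRRRRRRRpGGGGGGGGGGGGpsssssssssssssssssssssssbbbbbbbbbbbbbbbssbbbbbbbbbbbbbbbbbbbbbbbbbbs
d 100..92; p 91..59; k 58..48; d 47..45; R 44..36; p 35..35; G 34..23; p 22..22; s 21..-1; b -2..-16; s -17..-18; b -19..-44; s -45..-45; 
28.15 [ 0.6502 -0.0986  0.1026] 0.1153 0.0004087044508439929 [ 1.   15.02 -2.85]
```

View pics/t29.png

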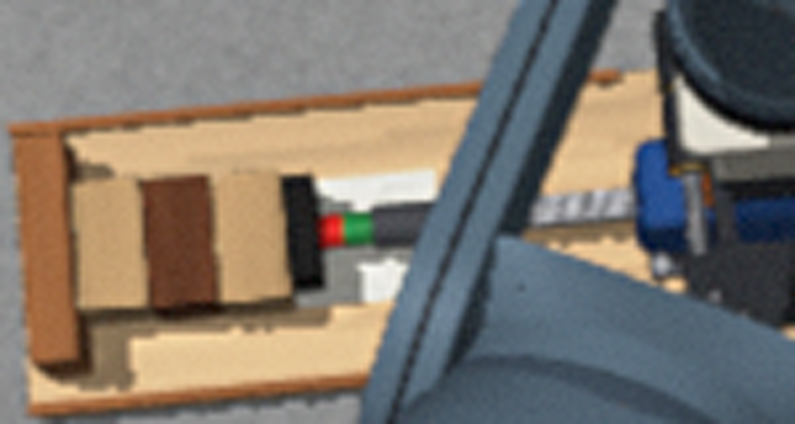

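View pics/s29.png

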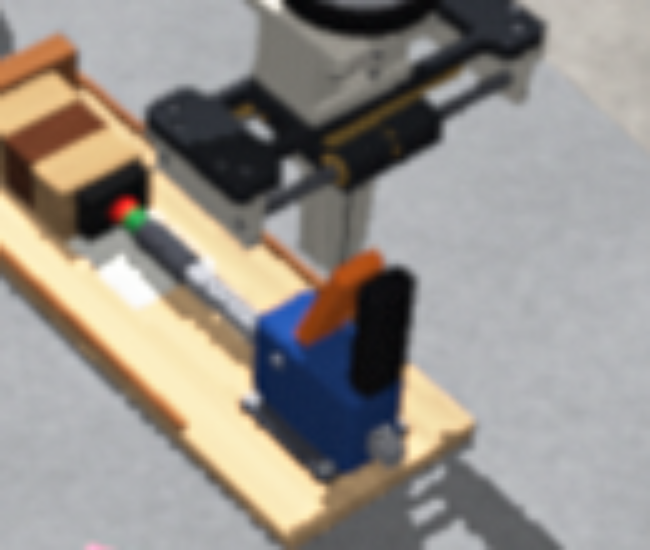

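The rim is in green: about 12 of the 16 mm of green shows, so the plunger is roughly 9–10 mm in. The row is tight, the push is steady at about 15 N, and the trigger is against the handle. Handing in.

```bash
python3 -c "
from cell import r
print(r.close_job()); s=r.get_state(); print(s['time'],s['wrist_force'])"
```

```text
the job is handed in; nothing more can be done
None
the job is handed in; nothing more can be done
```

I placed the dark strip and then the loose pale strip tight behind the first one, let go of both, and pumped the trigger five times with closed fingers. I handed the job in at about 28 s, still holding the trigger pulled. The hand-in gave no verdict.

**Last checks, just before handing in:**
- **Row:** the top and side views show pale, dark, pale standing upright and touching at the stop, with the pad pressed on the last strip.
- **Plunger:** the white band is gone and about 12 of the 16 mm of green still shows. That puts the plunger roughly 9–10 mm in, well short of red.
- **Trigger:** it leans nearly against the handle, and the fingers push on it with a steady force of about 15 N.
- **Bystanders:** the arm kept clear of the glue bottle, mallet and toy car throughout. I did not measure their positions at the end.

**What disagreed or failed on the way:**
- **First grasp:** it closed above the dark strip because the real fingertips end about 25–30 mm short of the stated tool point. Reaching that much lower fixed it, with no harm done.
- **Pulls:** the first pull seemed to gain about 12 mm and the second only about 6 mm, less than the stated 12–18 mm. I therefore measured the rod in the images instead of counting pulls.

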